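Build the candle riser centrepiece

ROBOT

A 7-joint arm with a two-finger parallel gripper is mounted at the origin on the work surface. World frame = base frame: x ahead of the robot, y to its left, z up, the work surface at z = 0. Lengths are in mm, angles in rad, forces in N, time in s.
With the tool pointing down it reaches from about 400 to 900 mm from the base axis. Payload 5.5 kg.
Tool frame: the origin (TCP) lies at the very end of the fingers, on their centre line; the grasp point (between the pads) lies 19 mm behind it; z points along the fingers, y is the line along which they close (so a half turn about z gives the same grasp; the last joint's range is limited). The gripper opens to 92 mm and grips with 3 to 60 N. Pads are 19 mm wide; open, the fingers measure 130 mm over their backs; the gripper's body (75 mm by 190 mm) begins 47 mm behind the grasp point.
Start: joints at [1.542, 0.501, -0.427, 1.55, 0.221, 1.138, -0.21], TCP at [187.025, -622.513, 196.329] pointing down, gripper open.
Joint ranges: [-2.88, 2.88], [-0.31, 2.03], [-1.54, 1.56], [0.2, 2.42], [-1.41, 4.55], [0.19, 2.02], [-2.57, 2.57]. Speed limits (rad/s): [2.57, 2.57, 3.14, 3.14, 3.14, 3.14, 3.14].

INTERFACE

Orientations are given as a unit quaternion [x, y, z, w].
In Python, from bench import r gives the robot as it stands.
- The arm moves only by the tool servo_tool, never from a script. Its argument "deltas" is a list of rows, each a list of 5 numbers: the closure, from -1 (fully open) to 1 (shut), then the shift along the tool's x, y, z in units of 20 mm (1.0 is 20 mm), then the turn about the tool's z in units of 0.1 rad (1.0 is 0.1 rad). A call has 1 to 12 rows; each row shifts and turns the commanded pose from where the row before left it, along the tool's axes as they then stand; what a row does not reach is not made up. A row lasts 1/12 s, in which the tool goes at most 41.7 mm and 7.16 degrees, less where a joint would pass 70% of its speed; a pose out of reach is approached as far as the arm can. A call with a number of a shift or a turn outside -1 to 1 is refused whole. A call with a gripper value outside its range is refused whole. The fingers move at their own pace and stop on an object; "grip_force" is the grip in N (left out, the last holds). Time passes only in rows, so rows that do not move let the fingers close. It gives the time, the measured TCP pose, the force, the opening and the grip force at its end, in the units of the state.
- r.state(): the state, without advancing time (a new reading comes with each control period).
- r.snapshot(name): name is "scene" or "top" or "wrist"; returns the picture (420x560x3 uint8, blue, green, red); there is no depth.
- r.camera_model(name): a dict with "K" (3x3 intrinsics, pixels), "R" (3x3) and "t" (3): a world point X has camera coordinates R X + t. Camera axes: x right, y down, z forward; pixel columns grow to the right and rows downward; lengths in mm; the calibration is good to about 2 mm. The wrist camera is an equidistant fisheye: a pixel r from the principal point sees the ray r / f radians off the axis. A picture is of the moment at which its call begins: read the wrist's pose just before it. camera_model takes no time and is no camera call; for the wrist camera it gives the pose at the moment of the call.
- r.job_done(): hands the job in; it is judged then, once.
Trained networks look in the newest picture that a camera, given by its name, has taken for a name from the list of things; names that differ only in an ending like _2 or _b are one class to them, and where a whole thing is asked for, a point or a joint stands for the part that bears it (a point fixed in the world has none). Each returns a list of dicts, best first, with "conf" (0 to 1); they miss things now and then, are a little off and sometimes report something else, mostly with a low value. They report only what shows in the picture. A call takes as long as a camera call. They do not tell look-alikes from the thing itself.
- r.regions_of(label, camera): "pixels" (420x560 bool, what is visible of it) and "at" ([column, row] in pixels, amid what is visible of it).
- r.tip_of(label, camera): "at" ([column, row] in pixels: a listed point, or the origin of a listed thing).
The state is a dict: "clock": time; "joint_pos": joint angles; "dq": joint speeds; "tau": joint torques, N m; "position": TCP position; "eef_rot": TCP orientation; "ft_force": force on the tool from outside, world axes, zero at the start; "wrist_torque": the same for the moment, N m; "finger_gap": finger opening in mm; "finger_force": force on a finger pad.
Only numpy, scipy, OpenCV 4.12 (cv2) and the standard library are available. Lean on these libraries where they do the work, as an engineer would, in place of code of your own. Each camera call takes 0.05 s, during which the arm holds its last target. There are 200 camera calls.

TASK

Finish the candle riser on the slate base: lay the two dark slats flat and square across the two fixed runners, then the two pale slats flat across the dark ones, each layer centred on the base and its two slats spaced as far apart as the runners, so that the ends stick out evenly. Last, stand the pillar candle with its brass plate in the middle on top; never tip the candle over, and leave the glasses and votive lights where they are.

Things in the scene. Friction and masses are not known exactly. Their poses are not given: they have to be found in the camera images.
- base: round dark slate disc, 200 across, 10 thick, fixed to the table, carrying two fixed mid-brown wooden runners, each 150 x 30 x 20, lying flat along the base's y axis, centre lines at x = -45 and +45 (60 clear between). Origin: centre of the disc's underside, z up; runner tops 30 above it, each further layer adds 20
- dark1: dark brown slat, a planed wooden bar 150 long (its x axis) x 30 wide (y) x 20 thick (z); origin at the centre of the bar; lies flat and loose on the table at the start
- dark2: dark brown slat, a planed wooden bar 150 long (its x axis) x 30 wide (y) x 20 thick (z); origin at the centre of the bar; lies flat and loose on the table at the start (same as dark1, either may take either place)
- pale1: pale yellowish wooden slat, a planed wooden bar 150 long (its x axis) x 30 wide (y) x 20 thick (z); origin at the centre of the bar; lies flat and loose on the table at the start
- pale2: pale yellowish wooden slat, a planed wooden bar 150 long (its x axis) x 30 wide (y) x 20 thick (z); origin at the centre of the bar; lies flat and loose on the table at the start (same as pale1, either may take either place)
- candle: cream pillar candle, unlit, 56 in diameter and 70 tall, fixed on a round brass plate 104 in diameter and 8 thick (candle top 78 above the underside, thin wick 10 more); origin at the centre of the plate's underside, z up; best held by the candle
- votive1: bystander: amber glass votive light, 60 in diameter, 45 tall; origin at the centre of its underside
- votive2: bystander: amber glass votive light, as votive1
- tumbler: bystander: clear water tumbler, 68 in diameter, 85 tall; origin at the centre of its underside
- goblet: bystander: stemmed wine glass, 74 in diameter, 165 tall; origin at the centre of its underside
There are look-alikes about, which are no part of the job. What is shaped like the pale1 but green or red is not meant.

How it is judged:
By the outcome, as a careful person would: the job done as asked, in the order asked, and still so for the second after the job is handed in, with the robot touching nothing.
It also fails if it takes over 72 s, if anything falls off the work surface, if the arm or the gripper's body presses on something with over 40 N, if the wrist force passes 120 N, or if a joint passes its speed limit or range.

## Working session

There is one attempt and no reset: what is moved stays moved. The work goes in short steps, Python scripts to look and compute and a tool call to move; the robot and the scene stay as the last step left them, time stands still between calls to the robot, and variables do not carry over. Pictures are saved under pics/ and viewed, at most 10 in all, crops included, and the job is handed in when it is done.

Besides the shell and the picture viewer there is one more tool, called after "Call:" in YAML: its name, and indented under it one key for each argument. servo_tool: Moves the arm, as the interface text tells. Its arguments: {"type":"object","properties":{"deltas":{"type":"array"},"grip_force":{"type":"number"}},"required":["deltas"]}

```bash
ls; mkdir -p pics; python3 - <<'E'
from bench import r
import cv2,numpy as np
for n in("scene","top"):
    cv2.imwrite(f"pics/{n}0.png",r.snapshot(n))
    m=r.camera_model(n);print(n,m)
s=r.state();print({k:np.round(v,3) for k,v in s.items()})
E
```

```text
pics
scene {'K': array([[477.07691212,   0.        , 280.47196188],
       [  0.        , 477.07691212, 206.87732877],
       [  0.        ,   0.        ,   1.        ]]), 'R': array([[-0.8324635 ,  0.55400685, -0.00899625],
       [ 0.44082472,  0.65238237, -0.61649883],
       [-0.33567558, -0.51717854, -0.78730443]]), 't': array([ 394.58512221, -165.1429514 , 1806.74564228])}
top {'K': array([[492.99798893,   0.        , 289.23163644],
       [  0.        , 492.99798893, 214.55000154],
       [  0.        ,   0.        ,   1.        ]]), 'R': array([[-0.06454301, -0.99791334, -0.00178022],
       [-0.97220595,  0.06328243, -0.22541279],
       [ 0.22505509, -0.01281808, -0.97426172]]), 't': array([  25.62835886,  501.29967903, 1518.06482862])}
{'clock': np.float64(0.1), 'joint_pos': array([ 1.542,  0.502, -0.427,  1.551,  0.221,  1.138, -0.21 ]), 'dq': array([-0.   , -0.002,  0.001, -0.004, -0.001,  0.   ,  0.001]), 'tau': array([-1.1000e-02, -5.6787e+01, -5.8380e+00, -2.7991e+01, -6.9000e-02,
        2.4000e-02, -0.0000e+00]), 'position': array([ 186.771, -621.896,  195.394]), 'eef_rot': array([ 0.989,  0.145, -0.   , -0.001]), 'ft_force': array([ 0.054, -0.48 ,  1.013]), 'wrist_torque': array([-0.055,  0.011, -0.035]), 'finger_force': np.float64(0.0), 'finger_gap': np.float64(91.59)}
```

View pics/scene0.png

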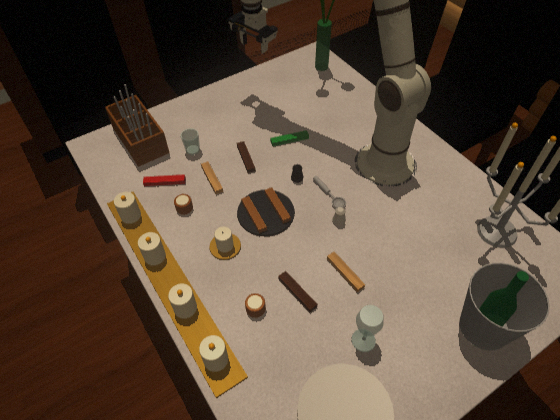

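View pics/top0.png

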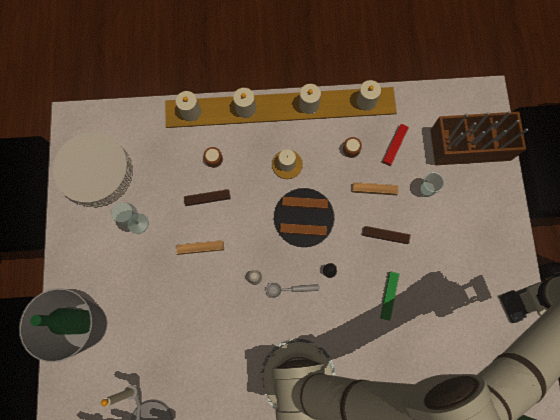

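The scene picture shows the base at (266,212), the candle at (224,240), the dark slats at (246,157) and (297,291), and the pale slats at (212,177) and (345,271). The top picture has the base at (303,217), the candle at (287,162), the dark slats at (207,198) and (386,235), and the pale slats at (200,247) and (375,188). The red and green bars and the tray candles are look-alikes.

```bash
cat > h.py <<'E'
from bench import r
import cv2,numpy as np
from scipy.optimize import least_squares
from scipy.spatial.transform import Rotation as Rn
def proj(m,X,fish=False):
    c=np.atleast_2d(X)@m["R"].T+m["t"]; K=m["K"]
    if fish:
        rr=np.hypot(c[:,0],c[:,1]); th=np.arctan2(rr,c[:,2]); p=c[:,:2]/np.maximum(rr,1e-9)[:,None]*th[:,None]
    else: p=c[:,:2]/c[:,2:]
    return p*[K[0,0],K[1,1]]+[K[0,2],K[1,2]]
def ray(m,px,fish=False):
    K=m["K"]; u=(np.array(px,float)-[K[0,2],K[1,2]])/[K[0,0],K[1,1]]
    if fish:
        th=np.hypot(*u); d=np.r_[u/max(th,1e-9)*np.sin(th),np.cos(th)]
    else: d=np.r_[u,1]
    d=m["R"].T@d; return -m["R"].T@m["t"],d/np.linalg.norm(d)
def onplane(m,px,z,fish=False):
    o,d=ray(m,px,fish); return o+d*(z-o[2])/d[2]
def tri(rays):
    A=0;b=0
    for o,d in rays:
        P=np.eye(3)-np.outer(d,d);A=A+P;b=b+P@o
    return np.linalg.solve(A,b)
def box(x,y,z,yaw,L=150,W=30,H=20):
    c=np.array([[i*L/2,j*W/2,k*H/2] for i in(-1,1) for j in(-1,1) for k in(-1,1)])
    return c@Rn.from_euler('z',yaw).as_matrix().T+[x,y,z]
def mom(poly):
    M=cv2.moments(poly.astype(np.float32)) if poly.ndim==2 and poly.dtype!=bool else cv2.moments(poly.astype(np.uint8),True)
    a=M['m00'];return np.r_[M['m10']/a,M['m01']/a,(np.array([M['mu20'],M['mu02'],M['mu11']])/a)]
def fitbar(obs,x0):
    """obs: list (model,mask,fish); x0: x,y,z,yaw; match silhouette moments"""
    t=[mom(o[1]) for o in obs]
    def f(p):
        e=[]
        for (m,_,fi),q in zip(obs,t):
            g=mom(cv2.convexHull(proj(m,box(*p),fi).astype(np.float32))[:,0])
            s=np.sqrt(q[2]+q[3]); e+=list(g[:2]-q[:2])+list((g[2:]-q[2:])/s)
        return e
    s=least_squares(f,x0,x_scale=[10,10,10,.1]); return s.x,np.abs(s.fun).max()
E
python3 - <<'E'
from h import *
import pickle
for l in("dark1","pale1","base","candle","votive1","tumbler","goblet"):
    for c in("scene","top"):
        D=r.regions_of(l,c); 
        for d in D[:6]: print(l,c,np.round(d["at"],1),round(d["conf"],2),d["pixels"].sum())
        pickle.dump(D,open(f"{l}_{c}.pkl","wb"))
for l in("base","candle"):
    for c in("scene","top"): print(l,c,[(np.round(d["at"],1),round(d["conf"],2)) for d in r.tip_of(l,c)][:6])
print(r.camera_model("wrist"), r.state()["clock"])
E
```

```text
dark1 scene [296.4 290.5] 0.73 556
dark1 scene [220.4 242.9] 0.69 790
dark1 scene [243.5 154.9] 0.67 265
dark1 top [206. 197.] 0.77 448
dark1 top [384.6 237.7] 0.55 430
dark1 top [352.3 147. ] 0.49 314
pale1 scene [293.5 136.2] 0.89 343
pale1 scene [347.7 272.1] 0.77 507
pale1 scene [163. 182.] 0.72 403
pale1 scene [211.7 176.4] 0.63 305
pale1 top [375.  189.1] 0.82 468
pale1 top [396.7 147.1] 0.7 410
pale1 top [199.3 247.4] 0.63 451
pale1 top [391.2 295.6] 0.58 538
base scene [266.5 211.2] 0.94 2054
base top [305.2 217.2] 0.92 2819
candle scene [221.7 242.2] 0.61 761
candle scene [183.1 205.2] 0.46 310
candle top [285.6 165.2] 0.58 740
votive1 scene [256.2 300.3] 0.85 405
votive1 scene [185.5 203.1] 0.66 341
votive1 top [212.2 159.7] 0.86 312
votive1 top [350.4 143.8] 0.85 304
tumbler scene [192.8 141.1] 0.64 411
tumbler top [428.5 185.9] 0.95 493
goblet scene [364.5 323.5] 0.65 1074
goblet top [377.  189.1] 0.32 459
base scene [(array([266.9, 214.2]), 0.63)]
base top [(array([303.4, 218.7]), 0.94)]
candle scene [(array([222.9, 241.7]), 0.95), (array([293.7, 288.4]), 0.18)]
candle top [(array([284.9, 163.6]), 0.95)]
{'K': array([[325.1922621 ,   0.        , 280.39552832],
       [  0.        , 325.1922621 , 208.97600777],
       [  0.        ,   0.        ,   1.        ]]), 'R': array([[ 2.86793331e-01, -9.57992473e-01, -8.34657551e-05],
       [-9.13135427e-01, -2.73390864e-01,  3.02392340e-01],
       [-2.89712404e-01, -8.66478908e-02, -9.53183543e-01]]), 't': array([-649.05771412,  -37.71112204,  392.83997275])} 1.0
```

```bash
python3 - <<'E'
from h import *
import pickle
M={c:r.camera_model(c) for c in("scene","top")}
L={(l,c):pickle.load(open(f"{l}_{c}.pkl","rb")) for l in("dark1","pale1","base","candle","votive1","tumbler","goblet") for c in M}
def near(l,c,p): return min(L[l,c],key=lambda d:np.hypot(*(np.array(d["at"])-p)))["pixels"]
for n,l,s,t in(("darkA","dark1",(297,291),(207,198)),("darkB","dark1",(246,157),(386,235)),("paleA","pale1",(345,271),(200,247)),("paleB","pale1",(212,177),(375,188))):
    T=near(l,"top",t);S=near(l,"scene",s)
    for nm,obs in(("net",[(M["scene"],S,0),(M["top"],T,0)]),):
        x0=onplane(M["top"],t,10);best=min((fitbar(obs,[*x0[:2],10,y]) for y in(0,.8,1.6,2.4)),key=lambda a:a[1])
        print(n,np.round(best[0],2),round(best[1],2))
for l,s,t in(("base",(266.9,214.2),(303.4,218.7)),("candle",(222.9,241.7),(284.9,163.6)),("votive1",(185,203),(350,144)),("votive1",(256,300),(212,160)),("tumbler",(193,141),(428,186)),("goblet",(364,323),(130,217))):
    print(l,tri([ray(M["scene"],s),ray(M["top"],t)]).round(1))
E
```

```text
darkA [588.74 260.9   10.     1.6 ] 1.19
darkB [ 424.01 -318.01   10.      1.6 ] 3.51
paleA [423.54 288.97  10.     1.6 ] 1.01
paleB [ 584.92 -298.74   10.      1.6 ] 2.0
base [498.4 -52.5  -8. ]
candle [687.8  -7.8  29. ]
votive1 [ 728.  -220.8   43.7]
votive1 [711.7 234.   38.5]
tumbler [ 566.8 -460.8   56. ]
goblet [518.1 485.1 100.7]
```

```bash
cat >> h.py <<'E'
def pose():
    s=r.state(); R=Rn.from_quat(s["eef_rot"]).as_matrix(); return np.array(s["position"]),np.arctan2(R[1,0],R[0,0]),s
def plan(p,yaw,tp,ty,g,slow=1.0,n=None):
    """rows from (p,yaw) to (tp,ty); prints, returns the end pose. yaw turns with -tool z"""
    p=np.array(p,float);tp=np.array(tp,float)
    n=n or 1
    while 1:
        rows=[];q=p.copy();y=yaw
        for i in range(n):
            d=(tp-q)/(n-i); t=round(-(ty-y)/(n-i)/.1,2)
            e=np.round([(np.cos(y)*d[0]+np.sin(y)*d[1])/20,(np.sin(y)*d[0]-np.cos(y)*d[1])/20,-d[2]/20],2)
            e+=0.0
            rows.append([g,*e.tolist(),t])
            w=e*20; q=q+[np.cos(y)*w[0]+np.sin(y)*w[1],np.sin(y)*w[0]-np.cos(y)*w[1],-w[2]]; y-=t*.1
        if np.abs(np.array(rows)[:,1:]).max()<=slow: break
        n+=1
    print(n,"rows"); 
    for k in range(0,n,12): print(str(rows[k:k+12]).replace(" ",""))
    return q,y
E
sed -i 's/x_scale=\[10,10,10,.1\]/x_scale=[10,10,10,.1],diff_step=1e-3/' h.py
python3 - <<'E'
from h import *
p,y,s=pose();print(p,y)
print(Rn.from_quat(s["eef_rot"]).as_matrix().round(3)); m=r.camera_model("wrist");print(-m["R"].T@m["t"])
plan(p,y,[440,-210,250],1.57,-1)
E
```

```text
[ 187.02509122 -622.5279027   196.33972397] 0.29179639337836655
[[ 0.958  0.288  0.   ]
 [ 0.288 -0.958 -0.   ]
 [ 0.     0.    -1.   ]]
[ 265.52067517 -598.06352589  385.79797722]
25 rows
[[-1,0.72,-0.64,-0.11,np.float64(-0.51)],[-1,0.75,-0.61,-0.11,np.float64(-0.51)],[-1,0.78,-0.57,-0.11,np.float64(-0.51)],[-1,0.81,-0.53,-0.11,np.float64(-0.51)],[-1,0.84,-0.48,-0.11,np.float64(-0.51)],[-1,0.86,-0.44,-0.11,np.float64(-0.51)],[-1,0.88,-0.4,-0.11,np.float64(-0.51)],[-1,0.9,-0.35,-0.11,np.float64(-0.51)],[-1,0.92,-0.31,-0.11,np.float64(-0.51)],[-1,0.93,-0.26,-0.11,np.float64(-0.51)],[-1,0.95,-0.21,-0.11,np.float64(-0.51)],[-1,0.95,-0.16,-0.11,np.float64(-0.51)]]
[[-1,0.96,-0.11,-0.1,np.float64(-0.51)],[-1,0.97,-0.06,-0.11,np.float64(-0.51)],[-1,0.97,-0.01,-0.1,np.float64(-0.51)],[-1,0.97,0.03,-0.11,np.float64(-0.51)],[-1,0.96,0.08,-0.1,np.float64(-0.51)],[-1,0.96,0.13,-0.11,np.float64(-0.51)],[-1,0.95,0.18,-0.1,np.float64(-0.51)],[-1,0.94,0.23,-0.11,np.float64(-0.52)],[-1,0.93,0.28,-0.1,np.float64(-0.51)],[-1,0.91,0.33,-0.11,np.float64(-0.52)],[-1,0.89,0.38,-0.1,np.float64(-0.51)],[-1,0.88,0.42,-0.11,np.float64(-0.52)]]
[[-1,0.85,0.46,-0.1,np.float64(-0.51)]]
```

Call:
servo_tool:
  deltas:
    - [-1,0.7,-0.65,-0.1,-0.5]
    - [-1,0.75,-0.6,-0.1,-0.5]
    - [-1,0.8,-0.55,-0.1,-0.5]
    - [-1,0.8,-0.55,-0.1,-0.5]
    - [-1,0.85,-0.5,-0.1,-0.5]
    - [-1,0.85,-0.45,-0.1,-0.5]
    - [-1,0.9,-0.4,-0.1,-0.5]
    - [-1,0.9,-0.35,-0.1,-0.5]
    - [-1,0.9,-0.3,-0.1,-0.5]
    - [-1,0.95,-0.25,-0.1,-0.5]
    - [-1,0.95,-0.2,-0.1,-0.5]
    - [-1,0.95,-0.15,-0.1,-0.5]

```text
clock: 2.0
position: [310.7, -423.5, 220.6]
eef_rot: [0.901, 0.434, 0.0, 0.0]
ft_force: [0.1, 0.3, 0.1]
finger_gap: 91.6
finger_force: 0.0
```

Call:
servo_tool:
  deltas:
    - [-1,0.95,-0.1,-0.1,-0.5]
    - [-1,0.95,-0.05,-0.1,-0.5]
    - [-1,0.95,0,-0.1,-0.5]
    - [-1,0.95,0.05,-0.1,-0.5]
    - [-1,0.95,0.1,-0.1,-0.5]
    - [-1,0.95,0.15,-0.1,-0.5]
    - [-1,0.95,0.2,-0.1,-0.5]
    - [-1,0.95,0.25,-0.1,-0.5]
    - [-1,0.95,0.3,-0.1,-0.5]
    - [-1,0.9,0.35,-0.1,-0.5]
    - [-1,0.9,0.4,-0.1,-0.5]
    - [-1,0.6,0.3,-0.1,-0.6]

```text
clock: 3.0
position: [436.1, -234.0, 244.7]
eef_rot: [0.729, 0.685, 0.0, 0.0]
ft_force: [-0.7, 0.0, 1.0]
finger_gap: 91.6
finger_force: 0.0
```

Call:
servo_tool:
  deltas:
    - [-1,0,0,0,0]
    - [-1,0,0,0,0]
    - [-1,0,0,0,0]

```text
clock: 3.25
position: [434.0, -237.4, 244.1]
eef_rot: [0.732, 0.682, -0.0, -0.0]
ft_force: [-0.4, -0.2, 0.4]
finger_gap: 91.8
finger_force: 0.0
```

```bash
python3 - <<'E'
from h import *
import pickle
p,y,s=pose();print(p,y,s["clock"],s["dq"].round(3))
m=r.camera_model("wrist");im=r.snapshot("wrist");cv2.imwrite("pics/w1.png",im)
pickle.dump((m,im),open("w1.pkl","wb"))
D=0
for n,x in(("darkB",(424,-318,10)),("paleB",(585,-299,10)),("base",(498,-52,0)),("candle",(688,-8,0))): print(n,proj(m,np.array(x,float),1).round())
E
```

```text
[ 434.04358513 -237.42916941  244.08982603] 1.5003857597400032 3.25 [ 0.013  0.001  0.013  0.003  0.001 -0.002  0.003]
darkB [[278. 229.]]
paleB [[390. 208.]]
base [[319.  31.]]
candle [[446.   9.]]
```

View pics/w1.png

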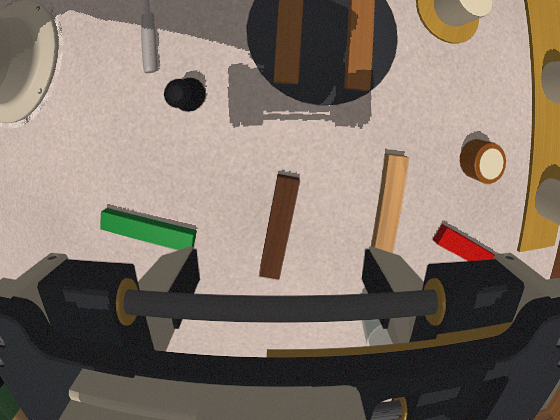

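Darkslat B is at (280,226), pale B at (391,201) and the base is cut off at the top around (322,48). I'll shift to see the whole base and candle.

Call:
servo_tool:
  deltas:
    - [-1,1,0.6,0,-0.1]
    - [-1,1,0.6,0,-0.1]
    - [-1,1,0.6,0,-0.1]
    - [-1,1,0.6,0,-0.1]
    - [-1,1,0.6,0,-0.1]
    - [-1,0,0,0,0]
    - [-1,0,0,0,0]
    - [-1,0,0,0,0]

```text
clock: 3.97
position: [498.6, -141.4, 243.9]
eef_rot: [0.715, 0.7, -0.001, -0.0]
ft_force: [0.2, -0.7, 0.0]
finger_gap: 91.7
finger_force: 0.0
```

```bash
cat >> h.py <<'E'
def seg(im,seed,lo,hi,win=90):
    """HSV range mask, component nearest the seed"""
    h=cv2.cvtColor(cv2.GaussianBlur(im,(3,3),0),cv2.COLOR_BGR2HSV)
    m=cv2.inRange(h,np.array(lo),np.array(hi)); c=np.zeros_like(m); u,v=np.int32(seed); c[max(v-win,0):v+win,max(u-win,0):u+win]=1
    m=cv2.morphologyEx(m*c,cv2.MORPH_OPEN,np.ones((3,3))); n,l,st,ce=cv2.connectedComponentsWithStats(m)
    ok=[i for i in range(1,n) if st[i,4]>40]; yx=np.argwhere
    i=min(ok,key=lambda i:np.abs(yx(l==i)-[v,u]).sum(1).min()); return l==i
E
python3 - <<'E'
from h import *
import pickle
p,y,s=pose();print(p,y,s["clock"])
m=r.camera_model("wrist");im=r.snapshot("wrist");cv2.imwrite("pics/w2.png",im)
pickle.dump((m,im),open("w2.pkl","wb"))
m1,im1=pickle.load(open("w1.pkl","rb"))
for I,q in((im1,(280,226)),(im1,(391,201)),(im1,(286,40)),(im1,(290,178)),(im1,(340,190)),(im1,(362,40)),(im1,(300,110)),(im1,(320,60))): print(q,cv2.cvtColor(I,cv2.COLOR_BGR2HSV)[q[1],q[0]])
k=seg(im1,(280,226),(0,70,20),(25,255,170));print(k.sum())
for z in(5,10,15): print(z,[np.round(a,2) for a in fitbar([(m1,k,1)],[424,-318,z,1.5])])
cv2.imwrite("pics/k.png",k*255)
for n,x in(("darkB",(424,-318,10)),("paleB",(585,-299,10)),("base",(498,-52,0)),("candle",(688,-8,0))): print(n,proj(m,np.array(x,float),1).round())
E
```

```text
[ 498.57189778 -141.38358792  243.94832643] 1.5497590314397138 3.9667
(280, 226) [  8 140  84]
(391, 201) [ 15 131 202]
(286, 40) [ 13 149  89]
(290, 178) [  4 130  57]
(340, 190) [  9  38 209]
(362, 40) [ 13 165 151]
(300, 110) [ 11  38 114]
(320, 60) [127  53  43]
2288
5 [array([ 424.38, -318.78,    4.61,    1.31]), np.float64(0.01)]
10 [array([ 424.38, -318.78,    4.61,    1.31]), np.float64(0.01)]
15 [array([ 424.38, -318.78,    4.61,    1.31]), np.float64(0.01)]
darkB [[234. 288.]]
paleB [[341. 275.]]
base [[279. 104.]]
candle [[416.  76.]][ WARN:0@3.324] global loadsave.cpp:1063 imwrite_ Unsupported depth image for selected encoder is fallbacked to CV_8U.
```

View pics/w2.png

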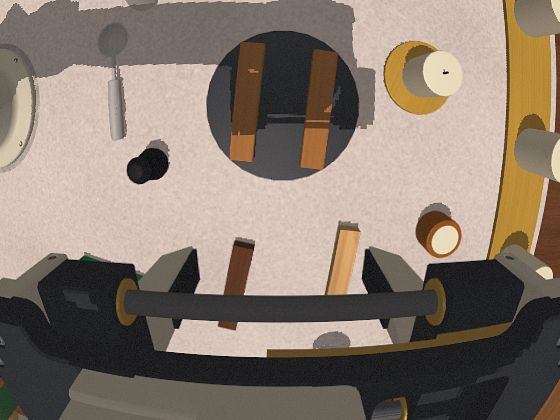

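Wrist picture 2 shows the runners at (248,101) and (319,109), the base disc centred near (282,105) and the candle at (440,73) on its plate at (417,77).

```bash
python3 - <<'E'
from h import *
import pickle
m,im=pickle.load(open("w2.pkl","rb"));m1,im1=pickle.load(open("w1.pkl","rb"))
C=[]
for s in((242,140),(313,150)):
    k=seg(im,s,(4,85,35),(25,255,255)); k=cv2.morphologyEx(k.astype(np.uint8),cv2.MORPH_CLOSE,np.ones((7,7)))>0
    f=fitbar([(m,k,1)],[498,-52,20,1.55]);print(k.sum(),np.round(f[0],2),round(f[1],2));C.append(f[0])
    h=cv2.convexHull(proj(m,box(*f[0]),1).astype(np.int32)); cv2.polylines(im,[h],1,(0,255,0),1)
C=np.array(C);print("base",C.mean(0).round(2),"sep",C[1]-C[0])
# disc
hsv=cv2.cvtColor(im,cv2.COLOR_BGR2HSV)
k=seg(im1,(391,190),(8,75,120),(25,255,255)); f=fitbar([(m1,k,1)],[585,-299,10,1.5]);print("paleB",k.sum(),np.round(f[0],2),round(f[1],2))
h=cv2.convexHull(proj(m1,box(*f[0]),1).astype(np.int32)); cv2.polylines(im1,[h],1,(0,255,0),1)
f=[424.4,-318.8,10,1.31];h=cv2.convexHull(proj(m1,box(*f),1).astype(np.int32)); cv2.polylines(im1,[h],1,(0,255,0),1)
cv2.imwrite("pics/ov.png",np.vstack([cv2.resize(im[20:200,160:560],(800,360)),cv2.resize(im1[140:290,200:500],(480,240),None,0,0,1)[:, :] if 0 else cv2.copyMakeBorder(im1[140:290,200:500],0,0,0,500,cv2.BORDER_CONSTANT)]))
p,y,s=pose()
plan(p,y,[424.4,-318.8,60],1.31,-1)
E
```

```text
2861 [453.77 -51.6   -7.39   1.44] 0.24
2799 [550.72 -65.63 -15.2    1.44] 0.27
base [502.24 -58.61 -11.29   1.44] sep [ 9.69510656e+01 -1.40259708e+01 -7.80981102e+00  1.47527667e-03]
paleB 1939 [ 601.02 -304.74  -27.44    1.44] 0.24
10 rows
[[-1,-0.89,-0.35,0.92,np.float64(0.24)],[-1,-0.9,-0.33,0.92,np.float64(0.24)],[-1,-0.91,-0.31,0.92,np.float64(0.24)],[-1,-0.92,-0.29,0.92,np.float64(0.24)],[-1,-0.92,-0.26,0.92,np.float64(0.24)],[-1,-0.93,-0.24,0.92,np.float64(0.24)],[-1,-0.93,-0.22,0.92,np.float64(0.24)],[-1,-0.94,-0.2,0.92,np.float64(0.24)],[-1,-0.95,-0.17,0.92,np.float64(0.23)],[-1,-0.95,-0.15,0.92,np.float64(0.24)]]
```

View pics/ov.png

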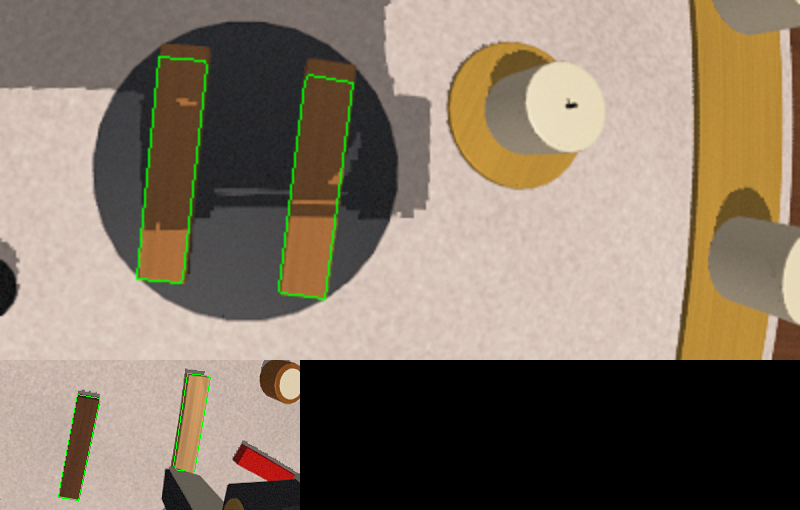

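```bash
cat >> h.py <<'E'
def fitz(obs,x0):
    """as fitbar with z held"""
    z=x0[2]; t=[mom(o[1]) for o in obs]
    def f(p):
        e=[]
        for (m,_,fi),q in zip(obs,t):
            g=mom(cv2.convexHull(proj(m,box(p[0],p[1],z,p[2]),fi).astype(np.float32))[:,0]); s=np.sqrt(q[2]+q[3])
            e+=list(g[:2]-q[:2])+list((g[2:]-q[2:])/s)
        return e
    s=least_squares(f,[x0[0],x0[1],x0[3]],x_scale=[10,10,.1],diff_step=1e-3); return np.r_[s.x[:2],z,s.x[2]],np.abs(s.fun).max()
E
python3 - <<'E'
from h import *
import pickle
m,im=pickle.load(open("w2.pkl","rb"));m1,im1=pickle.load(open("w1.pkl","rb"))
o=[m,m1]
C=[]
for s in((242,140),(313,150)):
    k=seg(im,s,(4,85,25),(25,255,255),150); k=cv2.morphologyEx(k.astype(np.uint8),cv2.MORPH_CLOSE,np.ones((7,7)))>0
    for F in(fitbar,fitz):
        f=F([(m,k,1)],[498,-52,20,1.5]);print(k.sum(),np.round(f[0],2),round(f[1],2))
    C.append(f[0])
C=np.array(C);print("base",C.mean(0).round(2),"sep",C[1]-C[0])
k=seg(im1,(280,226),(0,60,15),(25,255,170));print("darkB",k.sum(),[np.round(F([(m1,k,1)],[424,-318,10,1.4])[0],2) for F in (fitbar,fitz)])
# disc centre from its outline, rim top z=10
h=cv2.cvtColor(im,cv2.COLOR_BGR2HSV);g=cv2.inRange(im,(0,0,0),(100,100,100))
pts=[]
for a in np.linspace(np.pi*0.05,np.pi*1.95,120):
    for R in np.arange(115,85,-.5):
        u=proj(m,np.array([500+R*np.cos(a),-54+R*np.sin(a),8.]),1)[0]
        if 0<=u[0]<559 and 0<=u[1]<419 and im[int(round(u[1])),int(round(u[0]))].max()<88: pts.append(onplane(m,u,8,1)[:2]);break
pts=np.array(pts);
f=least_squares(lambda c:np.hypot(*(pts-c[:2]).T)-c[2],[500,-54,100],loss='soft_l1');print("disc",f.x.round(2),len(pts))
E
```

```text
3050 [457.17 -47.31  19.73   1.44] 0.05
3050 [457.2  -47.31  20.     1.44] 0.05
3046 [547.42 -58.92  20.42   1.44] 0.04
3046 [547.46 -58.92  20.     1.44] 0.06
base [502.33 -53.11  20.     1.44] sep [ 9.02618725e+01 -1.16047008e+01  0.00000000e+00  2.60932623e-03]
darkB 2341 [array([ 424.4 , -317.91,    7.72,    1.32]), array([ 424.45, -317.12,   10.  ,    1.31])]
disc [502.55 -52.56  99.13] 117
```

Call:
servo_tool:
  deltas:
    - [-1,-0.9,-0.35,0.9,0.24]
    - [-1,-0.9,-0.33,0.9,0.24]
    - [-1,-0.9,-0.31,0.9,0.24]
    - [-1,-0.9,-0.29,0.9,0.24]
    - [-1,-0.92,-0.26,0.9,0.24]
    - [-1,-0.93,-0.24,0.9,0.24]
    - [-1,-0.93,-0.22,0.9,0.24]
    - [-1,-0.94,-0.2,0.9,0.24]
    - [-1,-0.95,-0.17,0.9,0.24]
    - [-1,-0.95,-0.15,0.9,0.24]
    - [-1,0,0,0,0]
    - [-1,0,0,0,0]

```text
clock: 5.02
position: [423.2, -318.6, 63.2]
eef_rot: [0.794, 0.608, -0.001, -0.001]
ft_force: [1.1, 0.0, 0.2]
finger_gap: 92.0
finger_force: 0.0
```

```bash
python3 - <<'E'
from h import *
p,y,s=pose();print(p,y,s["clock"])
plan(p,y,[424.4,-317.4,4],1.315,-1)
E
```

```text
[ 423.19316722 -318.55604011   63.19765819] 1.3069132509292278 5.0167
3 rows
[[-1,0.02,0.01,0.99,np.float64(-0.03)],[-1,0.03,0.02,0.98,np.float64(-0.03)],[-1,0.02,0.01,0.99,np.float64(-0.02)]]
```

Call:
servo_tool:
  deltas:
    - [-1,0.02,0.02,0.9,-0.03]
    - [-1,0.02,0.02,0.9,-0.03]
    - [-1,0.02,0.02,0.9,-0.02]
    - [-1,0,0,0.2,0]
    - [0.6,0,0,0,0]
    - [0.8,0,0,0,0]
    - [0.8,0,0,0,0]
    - [0.8,0,0,0,0]
    - [0.8,0,0,0,0]
    - [0.8,0,0,0,0]
  grip_force: 25

```text
clock: 5.85
position: [427.5, -316.4, 7.0]
eef_rot: [0.79, 0.613, 0.0, 0.001]
ft_force: [0.1, 0.6, -0.5]
finger_gap: 56.5
finger_force: 0.0
```

Call:
servo_tool:
  deltas:
    - [0.8,0,0,0.1,0]
    - [0.8,0,0,0,0]
    - [0.8,0,0,0,0]
    - [0.8,0,0,0,0]
    - [0.8,0,0,0,0]
    - [0.8,0,0,0,0]
    - [0.8,0,0,0,0]

```text
clock: 6.43
position: [427.2, -316.0, 4.3]
eef_rot: [0.79, 0.613, 0.0, -0.0]
ft_force: [0.9, 0.4, 0.4]
finger_gap: 11.3
finger_force: 0.0
```

```bash
python3 - <<'E'
from h import *
p,y,s=pose();print(p,y,s["clock"],s["finger_gap"],s["finger_force"])
q,w=plan(p,y,[p[0],p[1],110],y,.8)
plan(q,w,[496.6,-97.6,80],-.129,.8)
E
```

```text
[ 427.21971044 -315.98287915    4.29813195] 1.3198424541000655 6.4333 11.25808815502321 0.0
6 rows
[[0.8,0.0,0.0,-0.88,np.float64(-0.0)],[0.8,0.0,0.0,-0.88,np.float64(-0.0)],[0.8,0.0,0.0,-0.88,np.float64(-0.0)],[0.8,0.0,0.0,-0.88,np.float64(-0.0)],[0.8,0.0,0.0,-0.88,np.float64(-0.0)],[0.8,0.0,0.0,-0.89,np.float64(-0.0)]]
15 rows
[[0.8,0.76,0.04,0.1,np.float64(0.97)],[0.8,0.76,-0.03,0.1,np.float64(0.97)],[0.8,0.76,-0.1,0.1,np.float64(0.97)],[0.8,0.74,-0.18,0.1,np.float64(0.96)],[0.8,0.72,-0.25,0.1,np.float64(0.97)],[0.8,0.7,-0.32,0.1,np.float64(0.96)],[0.8,0.66,-0.38,0.1,np.float64(0.97)],[0.8,0.62,-0.44,0.1,np.float64(0.96)],[0.8,0.58,-0.5,0.1,np.float64(0.97)],[0.8,0.53,-0.56,0.1,np.float64(0.96)],[0.8,0.47,-0.6,0.1,np.float64(0.97)],[0.8,0.41,-0.65,0.1,np.float64(0.96)]]
[[0.8,0.34,-0.68,0.1,np.float64(0.97)],[0.8,0.28,-0.71,0.1,np.float64(0.96)],[0.8,0.2,-0.73,0.1,np.float64(0.97)]]
```

The fingers closed past 30 mm, so the grasp missed and I need to look.

```bash
python3 - <<'E'
from h import *
m=r.camera_model("wrist");im=r.snapshot("wrist");s=r.state();print(s["position"],s["finger_gap"],s["ft_force"],s["clock"])
for X in((424.4,-317,10),(424.4,-317,0),(427,-316,4)): print(proj(m,np.array(X,float),1))
a=r.snapshot("top")[180:290,330:450]
cv2.imwrite("pics/w3.png",np.hstack([im[150:420,100:460],cv2.resize(a,(295,270))]))
E
```

```text
[ 427.20567154 -315.98013385    4.32036677] 10.130579895626509 [0.2430399  0.24439409 0.41158194] 6.4833
[[277.33453125 249.44120596]]
[[277.46164133 243.0053396 ]]
[[280.97130272 243.19492582]]
```

View pics/w3.png

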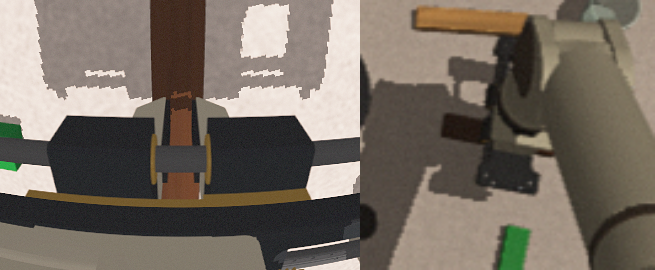

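```bash
python3 - <<'E'
from h import *
m=r.camera_model("wrist");im=r.snapshot("wrist");s=r.state();print(s["joint_pos"].round(3),s["finger_gap"])
for dz,c in((0,(0,255,0)),(-16,(0,0,255))):
    b=box(424.4,-317.1,10+dz,1.315); h=cv2.convexHull(proj(m,b,1).astype(np.int32)); cv2.polylines(im,[h],1,c,1)
m2=r.camera_model("scene");a=r.snapshot("scene")
cv2.imwrite("pics/w4.png",np.hstack([cv2.resize(im[60:300,160:400],(480,480)),cv2.resize(a[110:210,200:266],(317,480),interpolation=cv2.INTER_CUBIC)]))
E
```

```text
[ 1.082  0.624 -0.624  1.971  0.546  0.718 -0.127] 9.458872911835247
```

View pics/w4.png

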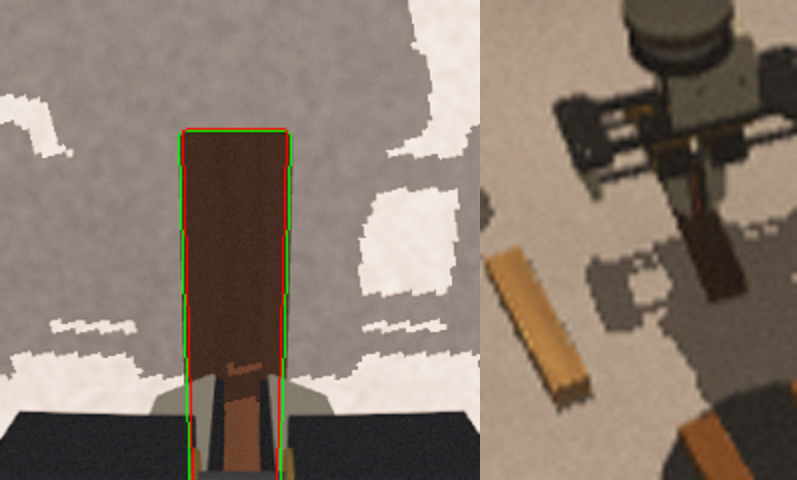

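```bash
python3 - <<'E'
from h import *
import pickle
m,im=pickle.load(open("w1.pkl","rb"));y=1.5004;p=np.array([434.04,-237.43,244.09])
ex=np.array([np.cos(y),np.sin(y),0]);ey=np.array([np.sin(y),-np.cos(y),0])
for dz in(0,10,20,30): print(dz,[proj(m,p+ex*9.5+ey*k+[0,0,dz],1).round(0).tolist() for k in(-65,-46,46,65)], proj(m,p-ex*9.5+ey*46+[0,0,dz],1).round(0).tolist())
cv2.imwrite("pics/f.png",cv2.resize(im[220:350,120:440],(800,325)))
s=r.state();print(s["finger_gap"])
E
```

```text
0 [[[180.0, 229.0]], [[209.0, 229.0]], [[353.0, 229.0]], [[382.0, 229.0]]] [[351.0, 256.0]]
10 [[[176.0, 235.0]], [[205.0, 235.0]], [[357.0, 235.0]], [[386.0, 235.0]]] [[354.0, 263.0]]
20 [[[171.0, 241.0]], [[202.0, 242.0]], [[361.0, 241.0]], [[391.0, 241.0]]] [[358.0, 270.0]]
30 [[[166.0, 248.0]], [[198.0, 249.0]], [[365.0, 249.0]], [[397.0, 248.0]]] [[361.0, 279.0]]
9.15487866303286
```

View pics/f.png

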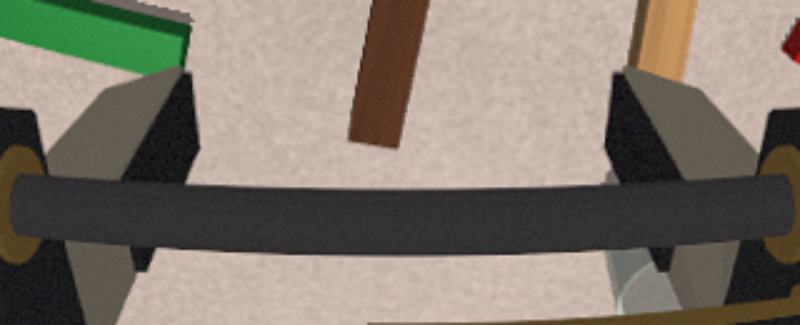

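Fingertip corners at (195,248) and (199,279) fit a tip about 30 mm behind the reported TCP. I'll reopen and go lower while watching the force.

Call:
servo_tool:
  deltas:
    - [-0.3,0,0,0,0]
    - [-0.3,0,0,0,0]
    - [-0.3,0,0,0,0]
    - [-0.3,0,0,0,0]
    - [-0.3,0,0,0,0]
    - [-0.3,0,0,0,0]
    - [-0.3,-0.05,-0.1,0,0]
    - [-0.3,0,0,0.5,0]
    - [-0.3,0,0,0.5,0]
    - [-0.3,0,0,0,0]

```text
clock: 7.47
position: [423.3, -315.7, -18.0]
eef_rot: [0.79, 0.613, -0.0, -0.002]
ft_force: [0.1, 0.7, 0.3]
finger_gap: 59.4
finger_force: 0.0
```

Call:
servo_tool:
  deltas:
    - [-0.3,0,0,0.3,0]
    - [0.6,0,0,0,0]
    - [0.6,0,0,0,0]
    - [0.6,0,0,0,0]
    - [0.6,0,0,0,0]
    - [0.6,0,0,0,0]
    - [0.6,0,0,0,0]
    - [0.6,0,0,0,0]

```text
clock: 8.13
position: [425.3, -316.7, -21.4]
eef_rot: [0.79, 0.613, 0.0, 0.0]
ft_force: [0.5, -0.1, 1.1]
finger_gap: 30.0
finger_force: 25.0
```

```bash
python3 - <<'E'
from h import *
p,y,s=pose();print(p,y,s["clock"])
q,w=p+[0,0,54],y
plan(q,w,[496.6,-97.6,50],-.129,.6)
E
```

```text
[ 425.26026708 -316.66910057  -21.38795862] 1.3197587004814118 8.1333
15 rows
[[0.6,0.77,0.05,-0.06,np.float64(0.97)],[0.6,0.77,-0.03,-0.06,np.float64(0.97)],[0.6,0.76,-0.1,-0.06,np.float64(0.97)],[0.6,0.75,-0.17,-0.06,np.float64(0.96)],[0.6,0.73,-0.24,-0.06,np.float64(0.97)],[0.6,0.7,-0.31,-0.06,np.float64(0.96)],[0.6,0.67,-0.38,-0.06,np.float64(0.97)],[0.6,0.63,-0.44,-0.06,np.float64(0.96)],[0.6,0.58,-0.5,-0.06,np.float64(0.97)],[0.6,0.53,-0.55,-0.05,np.float64(0.96)],[0.6,0.47,-0.6,-0.06,np.float64(0.97)],[0.6,0.41,-0.65,-0.05,np.float64(0.96)]]
[[0.6,0.35,-0.68,-0.06,np.float64(0.97)],[0.6,0.29,-0.72,-0.05,np.float64(0.96)],[0.6,0.21,-0.74,-0.06,np.float64(0.97)]]
```

Call:
servo_tool:
  deltas:
    - [0.6,0,0,-0.5,0]
    - [0.6,0,0,-1,0]
    - [0.6,0,0,-1,0]
    - [0.6,0.77,0.05,-0.3,0.97]
    - [0.6,0.77,-0.03,-0.1,0.97]
    - [0.6,0.76,-0.1,-0.1,0.97]
    - [0.6,0.75,-0.17,-0.1,0.96]
    - [0.6,0.73,-0.24,-0.1,0.97]
    - [0.6,0.7,-0.31,-0.1,0.96]
    - [0.6,0.67,-0.38,-0.1,0.97]
    - [0.6,0.63,-0.44,0,0.96]
    - [0.6,0.58,-0.5,0,0.97]

```text
clock: 9.13
position: [468.4, -184.2, 47.2]
eef_rot: [0.975, 0.221, 0.0, 0.0]
ft_force: [0.6, -0.2, -1.2]
finger_gap: 29.8
finger_force: 25.0
```

Call:
servo_tool:
  deltas:
    - [0.6,0.53,-0.55,0,0.96]
    - [0.6,0.47,-0.6,0,0.97]
    - [0.6,0.41,-0.65,0,0.96]
    - [0.6,0.35,-0.68,0,0.97]
    - [0.6,0.29,-0.72,0,0.96]
    - [0.6,0.21,-0.74,0,0.97]
    - [0.6,0,0,0,0]
    - [0.6,0,0,0,0]
    - [0.6,0,0,0,0]

```text
clock: 9.88
position: [496.0, -98.2, 46.6]
eef_rot: [0.998, -0.063, -0.0, 0.0]
ft_force: [-0.1, -0.2, -0.7]
finger_gap: 29.8
finger_force: 25.0
```

```bash
python3 - <<'E'
from h import *
import pickle
p,y,s=pose();print(p,y,s["clock"],s["finger_gap"])
m=r.camera_model("wrist");im=r.snapshot("wrist");pickle.dump((m,im),open("w5.pkl","wb"));cv2.imwrite("pics/w5.png",im)
plan(p,y,[496.6,-97.6,10],-.129,.6)
print(r.state()["joint_pos"])
E
```

```text
[496.01209603 -98.18551168  46.61294491] -0.1268611586339201 9.8833 29.76957780193398
2 rows
[[0.6,0.01,-0.02,0.92,np.float64(0.01)],[0.6,0.02,-0.01,0.91,np.float64(0.01)]]
[ 0.44865583  0.45355596 -0.36896998  2.02536903  0.24729907  0.70496734
 -1.77501378]
```

View pics/w5.png

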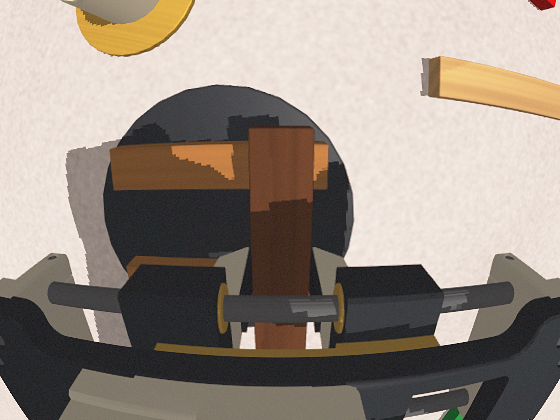

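The bar is held square at (281,190) above the runner at (220,165). I'll check its end position numerically before lowering.

```bash
cat >> h.py <<'E'
def heldend(m,p,y,L=75):
    ex=np.array([np.cos(y),np.sin(y),0]);ey=np.array([np.sin(y),-np.cos(y),0])
    return np.vstack([proj(m,p+ex*L+ey*k+[0,0,41.4],1) for k in(-15,0,15)])
E
python3 - <<'E'
from h import *
import pickle
m,im=pickle.load(open("w5.pkl","rb"));p=np.array([496.0,-98.2,46.6])
for L in(72,75,78): print(L,heldend(m,p,-.127,L).round(1).tolist())
E
```

```text
72 [[249.1, 131.0], [282.2, 130.7], [315.2, 131.0]]
75 [[249.0, 124.4], [282.2, 124.2], [315.3, 124.4]]
78 [[248.9, 117.9], [282.2, 117.6], [315.4, 117.9]]
```

Call:
servo_tool:
  deltas:
    - [0.6,0.06,-0.02,0.9,0.01]
    - [0.6,0.04,-0.02,0.8,0.01]
    - [0.6,0,0,0.1,0]
    - [0.6,0,0,0,0]
    - [0.6,0,0,0,0]

```text
clock: 10.35
position: [498.2, -97.5, 10.6]
eef_rot: [0.998, -0.066, -0.0, -0.0]
ft_force: [0.3, 0.7, -1.0]
finger_gap: 29.9
finger_force: 25.0
```

```bash
python3 - <<'E'
from h import *
p,y,s=pose();print(p,y,s["clock"],s["ft_force"])
plan(p+[0,0,80],y,[505,170,230],1.44,-1)
E
```

```text
[498.18664639 -97.52565979  10.58280598] -0.13170449006467036 10.35 [ 0.30882378  0.72858652 -0.97789909]
16 rows
[[-1,-0.09,-0.83,-0.44,np.float64(-0.98)],[-1,-0.01,-0.84,-0.44,np.float64(-0.98)],[-1,0.08,-0.83,-0.44,np.float64(-0.98)],[-1,0.16,-0.82,-0.43,np.float64(-0.98)],[-1,0.24,-0.8,-0.44,np.float64(-0.98)],[-1,0.31,-0.78,-0.43,np.float64(-0.98)],[-1,0.39,-0.74,-0.44,np.float64(-0.98)],[-1,0.46,-0.7,-0.43,np.float64(-0.98)],[-1,0.52,-0.65,-0.44,np.float64(-0.98)],[-1,0.59,-0.6,-0.43,np.float64(-0.99)],[-1,0.64,-0.54,-0.44,np.float64(-0.98)],[-1,0.69,-0.47,-0.43,np.float64(-0.99)]]
[[-1,0.73,-0.4,-0.44,np.float64(-0.98)],[-1,0.77,-0.33,-0.43,np.float64(-0.99)],[-1,0.8,-0.25,-0.44,np.float64(-0.98)],[-1,0.82,-0.17,-0.43,np.float64(-0.99)]]
```

Call:
servo_tool:
  deltas:
    - [0.6,-0.02,0,0.1,0]
    - [0.6,0,0,0,0]
    - [-0.1,0,0,0,0]
    - [-0.1,0,0,0,0]
    - [-0.1,0,0,0,0]
    - [-0.1,0,0,0,0]
    - [-0.1,0,0,-0.8,0]
    - [-0.1,0,0,-1,0]
    - [-0.1,0,0,-1,0]
    - [-0.1,0,0,-1,0]

```text
clock: 11.18
position: [497.7, -96.6, 85.1]
eef_rot: [0.998, -0.065, -0.0, -0.0]
ft_force: [0.1, -0.5, 0.8]
finger_gap: 50.7
finger_force: 0.0
```

Call:
servo_tool:
  deltas:
    - [-1,-0.1,-0.83,-0.45,-0.98]
    - [-1,0,-0.84,-0.45,-0.98]
    - [-1,0.08,-0.83,-0.45,-0.98]
    - [-1,0.16,-0.82,-0.45,-0.98]
    - [-1,0.24,-0.8,-0.45,-0.98]
    - [-1,0.31,-0.78,-0.45,-0.98]
    - [-1,0.39,-0.74,-0.45,-0.98]
    - [-1,0.46,-0.7,-0.45,-0.98]
    - [-1,0.52,-0.65,-0.45,-0.98]
    - [-1,0.59,-0.6,-0.45,-0.99]
    - [-1,0.64,-0.54,-0.45,-0.98]
    - [-1,0.69,-0.47,-0.45,-0.99]

```text
clock: 12.18
position: [502.9, 104.7, 192.9]
eef_rot: [0.865, 0.502, 0.0, 0.0]
ft_force: [1.1, -0.1, -1.2]
finger_gap: 92.0
finger_force: 0.0
```

Call:
servo_tool:
  deltas:
    - [-0.3,0.73,-0.4,-0.4,-0.98]
    - [-0.3,0.77,-0.33,-0.4,-0.99]
    - [-0.3,0.8,-0.25,-0.4,-0.98]
    - [-0.3,0.82,-0.17,-0.4,-0.99]
    - [-0.3,0,0,0,0]
    - [-0.3,0,0,0,0]
    - [-0.3,0,0,0,0]

```text
clock: 12.77
position: [504.4, 169.5, 223.7]
eef_rot: [0.753, 0.659, -0.001, 0.0]
ft_force: [0.3, -0.8, -0.2]
finger_gap: 60.4
finger_force: 0.0
```

```bash
python3 - <<'E'
from h import *
import pickle
p,y,s=pose();print(p,y,s["clock"],s["finger_gap"])
m=r.camera_model("wrist");im=r.snapshot("wrist");pickle.dump((m,im),open("w6.pkl","wb"));cv2.imwrite("pics/w6.png",im)
for n,x,lo,hi in(("darkA",(588.7,260.9,10),(0,60,15),(25,255,170)),("paleA",(423.5,289,10),(8,75,120),(25,255,255))):
    u=proj(m,np.array(x,float),1)[0];k=seg(im,u,lo,hi,130);ys,xs=np.where(k)
    print(n,u.round(),k.sum(),(xs.min(),xs.max(),ys.min(),ys.max()))
    for F in(fitbar,fitz):
        f=min((F([(m,k,1)],[*x,yy]) for yy in(1.2,1.5,1.8)),key=lambda a:a[1]);print(np.round(f[0],2),round(f[1],2))
    if n=="darkA": q=f[0]
plan(p,y,[q[0],q[1],30],q[3],-.3)
E
```

```text
[504.42418868 169.51196621 223.7108163 ] 1.4376595443490516 12.7667 60.418411907480774
darkA [339.  95.] 3167 (np.int64(313), np.int64(363), np.int64(32), np.int64(154))
[589.9  263.66   8.46   1.67] 0.02
[589.64 263.62  10.     1.67] 0.24
paleA [203.  91.] 2354 (np.int64(180), np.int64(222), np.int64(30), np.int64(149))
[423.06 298.82  11.71   1.64] 0.52
[422.68 298.99  10.     1.64] 0.47
10 rows
[[-0.3,0.52,0.36,0.97,np.float64(-0.24)],[-0.3,0.51,0.37,0.97,np.float64(-0.24)],[-0.3,0.51,0.38,0.97,np.float64(-0.23)],[-0.3,0.5,0.4,0.97,np.float64(-0.24)],[-0.3,0.49,0.41,0.97,np.float64(-0.23)],[-0.3,0.48,0.42,0.97,np.float64(-0.24)],[-0.3,0.46,0.43,0.97,np.float64(-0.23)],[-0.3,0.46,0.44,0.97,np.float64(-0.24)],[-0.3,0.44,0.45,0.96,np.float64(-0.23)],[-0.3,0.44,0.46,0.97,np.float64(-0.24)]]
```

Call:
servo_tool:
  deltas:
    - [-0.3,0.52,0.36,0.97,-0.24]
    - [-0.3,0.51,0.37,0.97,-0.24]
    - [-0.3,0.51,0.38,0.97,-0.23]
    - [-0.3,0.5,0.4,0.97,-0.24]
    - [-0.3,0.49,0.41,0.97,-0.23]
    - [-0.3,0.48,0.42,0.97,-0.24]
    - [-0.3,0.46,0.43,0.97,-0.23]
    - [-0.3,0.46,0.44,0.97,-0.24]
    - [-0.3,0.44,0.45,0.96,-0.23]
    - [-0.3,0.44,0.46,0.97,-0.24]
    - [-0.3,0,0,0,0]
    - [-0.3,0,0,0,0]

```text
clock: 13.82
position: [588.3, 263.8, 28.6]
eef_rot: [0.669, 0.743, -0.002, -0.001]
ft_force: [0.5, 0.2, 1.1]
finger_gap: 59.9
finger_force: 0.0
```

```bash
python3 - <<'E'
from h import *
p,y,s=pose();print(p,y,s["clock"])
q,w=plan(p,y,[589.7,263.6,-22],1.67,-.3)
plan([589.7,263.6,35],1.67,[509.2,-8.5,50],-.129,.6)
E
```

```text
[588.25572704 263.77870635  28.58357275] 1.6748493256234844 13.8167
3 rows
[[-0.3,-0.01,0.02,0.84,np.float64(0.02)],[-0.3,0.0,0.03,0.84,np.float64(0.01)],[-0.3,-0.01,0.02,0.85,np.float64(0.02)]]
18 rows
[[0.6,-0.73,-0.3,-0.04,1.0],[0.6,-0.76,-0.22,-0.04,1.0],[0.6,-0.77,-0.15,-0.04,1.0],[0.6,-0.79,-0.07,-0.04,1.0],[0.6,-0.79,0.01,-0.04,1.0],[0.6,-0.78,0.09,-0.04,1.0],[0.6,-0.77,0.17,-0.04,1.0],[0.6,-0.75,0.24,-0.04,1.0],[0.6,-0.72,0.32,-0.04,1.0],[0.6,-0.69,0.39,-0.04,1.0],[0.6,-0.64,0.45,-0.04,1.0],[0.6,-0.6,0.52,-0.04,1.0]]
[[0.6,-0.54,0.57,-0.05,1.0],[0.6,-0.48,0.62,-0.04,1.0],[0.6,-0.42,0.67,-0.05,1.0],[0.6,-0.35,0.71,-0.04,1.0],[0.6,-0.27,0.74,-0.05,0.99],[0.6,-0.21,0.76,-0.04,1.0]]
```

Call:
servo_tool:
  deltas:
    - [-0.3,0,0.03,0.84,0.02]
    - [-0.3,0,0.02,0.84,0.02]
    - [-0.3,0,0.02,0.84,0.02]
    - [0.6,0,0,0,0]
    - [0.6,0,0,0,0]
    - [0.6,0,0,0,0]
    - [0.6,0,0,0,0]
    - [0.6,0,0,0,0]
    - [0.6,0,0,0,0]
    - [0.6,0,0,0,0]

```text
clock: 14.65
position: [591.4, 265.9, -19.0]
eef_rot: [0.671, 0.742, 0.001, 0.0]
ft_force: [-0.4, 0.5, 3.3]
finger_gap: 29.2
finger_force: 25.0
```

Call:
servo_tool:
  deltas:
    - [0.6,0,0,-0.8,0]
    - [0.6,0,0,-1,0]
    - [0.6,0,0,-1,0]
    - [0.6,-0.73,-0.3,-0.1,1]
    - [0.6,-0.76,-0.22,-0.1,1]
    - [0.6,-0.77,-0.15,-0.1,1]
    - [0.6,-0.79,-0.07,-0.1,1]
    - [0.6,-0.79,0,-0.1,1]
    - [0.6,-0.78,0.1,-0.1,1]
    - [0.6,-0.77,0.17,0,1]
    - [0.6,-0.75,0.24,0,1]
    - [0.6,-0.72,0.32,0,1]

```text
clock: 15.65
position: [550.8, 128.7, 49.4]
eef_rot: [0.928, 0.374, 0.001, 0.0]
ft_force: [0.4, 0.3, -1.0]
finger_gap: 29.9
finger_force: 25.0
```

Call:
servo_tool:
  deltas:
    - [0.6,-0.69,0.39,0,1]
    - [0.6,-0.64,0.45,0,1]
    - [0.6,-0.6,0.52,0,1]
    - [0.6,-0.54,0.57,0,1]
    - [0.6,-0.48,0.62,0,1]
    - [0.6,-0.42,0.67,0,1]
    - [0.6,-0.35,0.71,0,1]
    - [0.6,-0.27,0.74,0,1]
    - [0.6,-0.21,0.76,0,1]
    - [0.6,0,0,0,0]
    - [0.6,0,0,0,0]
    - [0.6,0,0,0,0]

```text
clock: 16.65
position: [511.1, -5.7, 48.9]
eef_rot: [0.998, -0.063, 0.001, -0.0]
ft_force: [-0.2, 0.5, -0.3]
finger_gap: 29.5
finger_force: 25.0
```

```bash
cat >> h.py <<'E'
def endcheck(m,im,p,y):
    """offset of the held bar's far end along tool x (mm), by edge search along the end's centre column"""
    g=cv2.GaussianBlur(im,(5,5),0).astype(float); out=[]
    ex=np.array([np.cos(y),np.sin(y),0]);ey=np.array([np.sin(y),-np.cos(y),0]); Ls=np.arange(66,84,.5)
    for k in(-9,-5,0,5,9):
        P=np.vstack([proj(m,p+ex*L+ey*k+[0,0,41.4],1)[0] for L in Ls]).round().astype(int)
        v=g[P[:,1],P[:,0]]; d=np.abs(v[4:]-v[:-4]).sum(1); out.append(Ls[2+d.argmax()]-75)
    return out
E
python3 - <<'E'
from h import *
import pickle
p,y,s=pose();print(p,y,s["clock"],s["finger_gap"])
m5,i5=pickle.load(open("w5.pkl","rb"));print("check w5",endcheck(m5,i5,np.array([496.0,-98.2,46.6]),-.127))
m=r.camera_model("wrist");im=r.snapshot("wrist");print(endcheck(m,im,p,y));cv2.imwrite("pics/w7.png",im)
plan(p,y,[508.2,-8.4,8.6],-.129,.6)
E
```

```text
[511.14009293  -5.67179097  48.89990277] -0.12605444663769172 16.65 29.53553348479536
check w5 [np.float64(4.5), np.float64(3.5), np.float64(-0.5), np.float64(-0.5), np.float64(6.0)]
[np.float64(3.0), np.float64(5.5), np.float64(7.5), np.float64(-2.0), np.float64(-2.0)]
3 rows
[[0.6,-0.04,0.05,0.67,np.float64(0.01)],[0.6,-0.04,0.05,0.67,np.float64(0.01)],[0.6,-0.05,0.05,0.67,np.float64(0.01)]]
```

Call:
servo_tool:
  deltas:
    - [0.6,0,0.05,0.63,0.01]
    - [0.6,0,0.05,0.63,0.01]
    - [0.6,0,0.05,0.6,0.01]
    - [0.6,0,0,0,0]
    - [0.6,0,0,0,0]

```text
clock: 17.12
position: [509.8, -8.8, 10.3]
eef_rot: [0.998, -0.065, -0.001, -0.0]
ft_force: [-0.1, -0.1, 0.2]
finger_gap: 29.5
finger_force: 25.0
```

```bash
python3 - <<'E'
from h import *
p,y,s=pose();print(p,y,s["clock"],s["ft_force"])
print("aim",[510.4,-8.7,10])
plan(p+[0,0,70],y,[444,168,220],1.44,-1)
E
```

```text
[509.84552413  -8.77058132  10.32079142] -0.13011155883034017 17.1167 [-0.05009718 -0.05665454  0.19176092]
aim [510.4, -8.7, 10]
16 rows
[[-1,-0.28,-0.52,-0.44,np.float64(-0.98)],[-1,-0.22,-0.55,-0.44,np.float64(-0.98)],[-1,-0.17,-0.56,-0.44,np.float64(-0.98)],[-1,-0.11,-0.58,-0.44,np.float64(-0.98)],[-1,-0.06,-0.59,-0.44,np.float64(-0.98)],[-1,0.0,-0.59,-0.43,np.float64(-0.98)],[-1,0.06,-0.59,-0.44,np.float64(-0.98)],[-1,0.12,-0.58,-0.43,np.float64(-0.98)],[-1,0.17,-0.56,-0.44,np.float64(-0.98)],[-1,0.23,-0.54,-0.43,np.float64(-0.98)],[-1,0.28,-0.52,-0.44,np.float64(-0.98)],[-1,0.33,-0.49,-0.43,np.float64(-0.98)]]
[[-1,0.37,-0.45,-0.44,np.float64(-0.99)],[-1,0.42,-0.42,-0.43,np.float64(-0.98)],[-1,0.46,-0.37,-0.44,np.float64(-0.99)],[-1,0.49,-0.33,-0.43,np.float64(-0.98)]]
```

Call:
servo_tool:
  deltas:
    - [0.6,0.02,0,0.08,0]
    - [0.6,0,0,0,0]
    - [-0.1,0,0,0,0]
    - [-0.1,0,0,0,0]
    - [-0.1,0,0,0,0]
    - [-0.1,0,0,0,0]
    - [-0.1,0,0,-0.8,0]
    - [-0.1,0,0,-1,0]
    - [-0.1,0,0,-1,0]
    - [-0.1,0,0,-1,0]

```text
clock: 17.95
position: [510.1, -9.9, 86.0]
eef_rot: [0.998, -0.066, -0.0, -0.0]
ft_force: [0.1, -0.3, -0.2]
finger_gap: 50.7
finger_force: 0.0
```

```bash
python3 - <<'E'
from h import *
p,y,s=pose();print(p,y,s["clock"])
plan(p,y,[560,-195,240],1.44,-.3)
E
```

```text
[510.12923705  -9.85290695  86.03393233] -0.13207043612394107 17.95
16 rows
[[-0.3,0.23,0.55,-0.48,np.float64(-0.98)],[-0.3,0.18,0.57,-0.48,np.float64(-0.98)],[-0.3,0.12,0.59,-0.48,np.float64(-0.98)],[-0.3,0.06,0.6,-0.48,np.float64(-0.98)],[-0.3,0.0,0.6,-0.48,np.float64(-0.98)],[-0.3,-0.06,0.6,-0.48,np.float64(-0.98)],[-0.3,-0.11,0.59,-0.48,np.float64(-0.98)],[-0.3,-0.17,0.57,-0.48,np.float64(-0.98)],[-0.3,-0.23,0.55,-0.48,np.float64(-0.99)],[-0.3,-0.28,0.53,-0.48,np.float64(-0.98)],[-0.3,-0.33,0.5,-0.48,np.float64(-0.99)],[-0.3,-0.38,0.46,-0.48,np.float64(-0.98)]]
[[-0.3,-0.42,0.42,-0.48,np.float64(-0.99)],[-0.3,-0.46,0.38,-0.49,np.float64(-0.98)],[-0.3,-0.5,0.34,-0.48,np.float64(-0.99)],[-0.3,-0.53,0.28,-0.49,np.float64(-0.98)]]
```

Call:
servo_tool:
  deltas:
    - [-0.3,0.23,0.55,-0.48,-0.98]
    - [-0.3,0.18,0.57,-0.48,-0.98]
    - [-0.3,0.12,0.59,-0.48,-0.98]
    - [-0.3,0.06,0.6,-0.48,-0.98]
    - [-0.3,0,0.6,-0.48,-0.98]
    - [-0.3,-0.06,0.6,-0.48,-0.98]
    - [-0.3,-0.11,0.59,-0.48,-0.98]
    - [-0.3,-0.17,0.57,-0.48,-0.98]
    - [-0.3,-0.23,0.55,-0.48,-0.99]
    - [-0.3,-0.28,0.53,-0.48,-0.98]
    - [-0.3,-0.33,0.5,-0.48,-0.99]
    - [-0.3,-0.38,0.46,-0.48,-0.98]

```text
clock: 18.95
position: [547.8, -149.4, 201.0]
eef_rot: [0.865, 0.501, -0.0, 0.0]
ft_force: [-0.5, -0.4, -0.5]
finger_gap: 59.7
finger_force: 0.0
```

Call:
servo_tool:
  deltas:
    - [-0.3,-0.42,0.42,-0.48,-0.99]
    - [-0.3,-0.46,0.38,-0.48,-0.98]
    - [-0.3,-0.5,0.34,-0.48,-0.99]
    - [-0.3,-0.53,0.28,-0.48,-0.98]
    - [-0.3,0,0,0,0]
    - [-0.3,0,0,0,0]
    - [-0.3,0,0,0,0]

```text
clock: 19.53
position: [559.8, -194.0, 238.2]
eef_rot: [0.753, 0.658, -0.0, -0.001]
ft_force: [-0.3, 0.5, -0.2]
finger_gap: 59.8
finger_force: 0.0
```

```bash
python3 - <<'E'
from h import *
import pickle
p,y,s=pose();print(p,y,s["clock"])
m=r.camera_model("wrist");im=r.snapshot("wrist");pickle.dump((m,im),open("w8.pkl","wb"))
x=(588,-300,10);u=proj(m,np.array(x,float),1)[0]
def show(n,k,x):
    ys,xs=np.where(k);print(n,k.sum(),(xs.min(),xs.max(),ys.min(),ys.max()))
    for F in(fitbar,fitz): f=F([(m,k,1)],list(x));print(np.round(f[0],2),round(f[1],2))
    h=cv2.convexHull(proj(m,box(*f[0]),1).astype(np.int32)); cv2.polylines(im2,[h],1,(0,255,0),1); return f[0]
im2=im.copy()
q=show("paleB",seg(im,u,(8,70,100),(25,255,255),130),(*x,1.44))
for n,X in(("D-",(496.6,-97.6,40)),("D+",(508.2,-8.4,40))):
    # dark colour, hue<11 vs runner hue ~13: use region around expected bar
    e=np.zeros(im.shape[:2],np.uint8);cv2.fillConvexPoly(e,cv2.convexHull(proj(m,box(*X,-.129,170,50,20),1).astype(np.int32)),1)
    h=cv2.cvtColor(im,cv2.COLOR_BGR2HSV); k=(cv2.inRange(h,(0,80,15),(11,255,255))>0)&(e>0)
    k=cv2.morphologyEx(k.astype(np.uint8),cv2.MORPH_OPEN,np.ones((5,5)));k=cv2.morphologyEx(k,cv2.MORPH_CLOSE,np.ones((9,9)))>0
    show(n,k,(*X,-.129))
cv2.imwrite("pics/w8.png",np.hstack([im2[0:300,130:450],im[0:300,130:450]]))
plan(p,y,[q[0],q[1],30],q[3],-.3)
E
```

```text
[ 559.75259824 -193.95898756  238.24789694] 1.4375320861602692 19.5333
paleB 2322 (np.int64(296), np.int64(320), np.int64(189), np.int64(291))
[ 583.33 -297.05    8.21    1.44] 0.03
[ 583.27 -296.35   10.      1.44] 0.24
D- 170 (np.int64(162), np.int64(232), np.int64(97), np.int64(120))
[ 3.8886e+02 -7.9100e+01 -1.8967e+02  1.0000e-02] 0.87
[ 4.4912e+02 -9.2040e+01  4.0000e+01  2.1000e-01] 24.34Traceback (most recent call last):
  File "<stdin>", line 17, in <module>
  File "<stdin>", line 7, in show
    return umr_minimum(a, axis, None, out, keepdims, initial, where)
ValueError: zero-size array to reduction operation minimum which has no identity
```

```bash
python3 - <<'E'
from h import *
import pickle
m,im=pickle.load(open("w8.pkl","rb"));h=cv2.cvtColor(cv2.GaussianBlur(im,(3,3),0),cv2.COLOR_BGR2HSV);b=-.129
ex=np.array([np.cos(b),np.sin(b),0]);ey=np.array([-np.sin(b),np.cos(b),0]);B=np.array([502.4,-53,50.])
for k in(-45,45):
    print([h[tuple(proj(m,B+ex*a+ey*k,1)[0].round().astype(int)[::-1])].tolist() for a in(-70,-45,-20,0,20,45,70)], proj(m,B+ey*k,1).round())
# ends and sides: strongest Lab edge positions along base x at each bar; along y at mid
g=cv2.cvtColor(cv2.GaussianBlur(im,(3,3),0),cv2.COLOR_BGR2LAB).astype(float)
def edge(P0,d,lo,hi):
    t=np.arange(lo,hi,.5);u=np.vstack([proj(m,P0+d*a,1)[0] for a in t]).round().astype(int)
    ok=(u[:,1]>=0)&(u[:,0]>=0);
    if not ok.all(): return None
    v=g[u[:,1],u[:,0]];e=np.abs(v[4:]-v[:-4]).sum(1);return t[2+e.argmax()]
for k in(-45,45):
    for s in(-1,1): print(k,"end",s,[edge(B+ey*(k+j),ex*s,62,90) for j in(-9,-3,3,9)])
    for s in(-1,1): print(k,"side",s,[edge(B+ey*k+ex*j,ey*s,7,25) for j in(-50,-30,-15,0,15,30,50)])
p,y,s=pose();plan(p,y,[583.3,-296.6,30],1.44,-.3)
E
```

```text
[[10, 156, 95], [10, 151, 93], [10, 147, 92], [12, 134, 55], [10, 127, 56], [11, 139, 55], [11, 132, 56]] [[216. 107.]]
[[9, 130, 55], [10, 137, 54], [8, 123, 56], [9, 127, 54], [9, 123, 56], [10, 132, 56], [10, 139, 57]] [[215.  32.]]
-45 end -1 [np.float64(75.0), np.float64(74.5), np.float64(74.5), np.float64(76.5)]
-45 end 1 [np.float64(82.0), np.float64(85.5), np.float64(88.0), np.float64(75.5)]
-45 side -1 [np.float64(12.5), np.float64(12.5), np.float64(12.0), np.float64(12.5), np.float64(13.5), np.float64(18.5), np.float64(13.0)]
-45 side 1 [np.float64(21.0), np.float64(22.0), np.float64(16.0), np.float64(16.5), np.float64(15.5), np.float64(16.5), np.float64(15.5)]
45 end -1 [np.float64(75.5), np.float64(75.5), np.float64(75.5), np.float64(76.0)]
45 end 1 [np.float64(87.0), np.float64(84.0), np.float64(80.5), np.float64(74.5)]
45 side -1 [np.float64(18.5), np.float64(18.0), np.float64(18.5), np.float64(18.0), np.float64(19.0), np.float64(19.0), np.float64(18.5)]
45 side 1 [np.float64(23.5), np.float64(23.5), np.float64(15.5), np.float64(15.0), np.float64(15.5), np.float64(14.5), np.float64(23.5)]
11 rows
[[-0.3,-0.45,0.17,0.95,np.float64(-0.0)],[-0.3,-0.45,0.17,0.95,np.float64(-0.0)],[-0.3,-0.45,0.17,0.95,np.float64(-0.0)],[-0.3,-0.45,0.17,0.94,np.float64(-0.0)],[-0.3,-0.45,0.17,0.95,np.float64(-0.0)],[-0.3,-0.45,0.17,0.94,np.float64(-0.0)],[-0.3,-0.45,0.17,0.95,np.float64(-0.0)],[-0.3,-0.45,0.16,0.94,np.float64(-0.0)],[-0.3,-0.45,0.17,0.95,np.float64(-0.0)],[-0.3,-0.45,0.16,0.94,np.float64(-0.01)],[-0.3,-0.45,0.17,0.95,np.float64(-0.0)]]
```

Call:
servo_tool:
  deltas:
    - [-0.3,-0.45,0.17,0.95,0]
    - [-0.3,-0.45,0.17,0.95,0]
    - [-0.3,-0.45,0.17,0.95,0]
    - [-0.3,-0.45,0.17,0.95,0]
    - [-0.3,-0.45,0.17,0.95,0]
    - [-0.3,-0.45,0.17,0.95,0]
    - [-0.3,-0.45,0.17,0.95,0]
    - [-0.3,-0.45,0.17,0.95,0]
    - [-0.3,-0.45,0.17,0.95,0]
    - [-0.3,-0.45,0.17,0.9,0]
    - [-0.3,-0.45,0.17,0.9,0]

```text
clock: 20.5
position: [584.1, -296.7, 30.4]
eef_rot: [0.752, 0.659, -0.0, -0.001]
ft_force: [0.5, 0.0, 0.4]
finger_gap: 59.6
finger_force: 0.0
```

Call:
servo_tool:
  deltas:
    - [-0.3,0,0,0,0]
    - [-0.3,0,0,0,0]

```text
clock: 20.67
position: [583.1, -296.6, 30.5]
eef_rot: [0.752, 0.659, -0.0, -0.002]
ft_force: [0.1, 0.2, -0.2]
finger_gap: 59.4
finger_force: 0.0
```

```bash
python3 - <<'E'
from h import *
p,y,s=pose();print(p,y,s["clock"])
q,w=plan(p,y,[583.3,-296.6,-21],1.44,-.3)
plan([583.3,-296.6,59],1.44,[547,-58.8,59],1.442,.6)
E
```

```text
[ 583.11495286 -296.61212495   30.46334067] 1.4390852488956636 20.6667
3 rows
[[-0.3,0.0,0.0,0.86,np.float64(-0.0)],[-0.3,0.0,0.0,0.86,np.float64(-0.0)],[-0.3,0.0,0.01,0.85,np.float64(-0.01)]]
12 rows
[[0.6,0.96,-0.28,0.0,-0.0],[0.6,0.96,-0.28,0.0,-0.0],[0.6,0.96,-0.28,0.0,-0.0],[0.6,0.96,-0.28,0.0,-0.0],[0.6,0.96,-0.28,0.0,-0.0],[0.6,0.96,-0.28,0.0,-0.0],[0.6,0.97,-0.28,0.0,-0.0],[0.6,0.96,-0.28,0.0,-0.0],[0.6,0.97,-0.28,0.0,-0.01],[0.6,0.96,-0.28,0.0,-0.0],[0.6,0.97,-0.27,0.0,-0.01],[0.6,0.96,-0.28,0.0,-0.0]]
```

Call:
servo_tool:
  deltas:
    - [-0.3,0,0,0.86,0]
    - [-0.3,0,0,0.86,0]
    - [-0.3,0,0,0.85,0]
    - [0.6,0,0,0,0]
    - [0.6,0,0,0,0]
    - [0.6,0,0,0,0]
    - [0.6,0,0,0,0]
    - [0.6,0,0,0,0]
    - [0.6,0,0,0,0]
    - [0.6,0,0,0,0]
    - [0.6,0,0,0,0]

```text
clock: 21.58
position: [585.4, -298.2, -17.9]
eef_rot: [0.752, 0.659, 0.0, 0.001]
ft_force: [-0.9, 1.2, 6.5]
finger_gap: 29.6
finger_force: 25.0
```

Call:
servo_tool:
  deltas:
    - [0.6,0,0,-0.8,0]
    - [0.6,0,0,-1,0]
    - [0.6,0,0,-1,0]
    - [0.6,0.96,-0.28,-1,0]
    - [0.6,0.96,-0.28,-0.2,0]
    - [0.6,0.96,-0.28,0,0]
    - [0.6,0.96,-0.28,0,0]
    - [0.6,0.96,-0.28,0,0]
    - [0.6,0.96,-0.28,0,0]
    - [0.6,0.96,-0.28,0,0]
    - [0.6,0.96,-0.28,0,0]
    - [0.6,0.96,-0.28,0,0]

```text
clock: 22.58
position: [557.1, -119.3, 61.7]
eef_rot: [0.752, 0.659, 0.0, 0.0]
ft_force: [0.3, 0.6, -0.7]
finger_gap: 29.8
finger_force: 25.0
```

Call:
servo_tool:
  deltas:
    - [0.6,0.96,-0.28,0,0]
    - [0.6,0.96,-0.28,0,0]
    - [0.6,0.96,-0.28,0,0]
    - [0.6,0,0,0,0]
    - [0.6,0,0,0,0]
    - [0.6,0,0,0,0]

```text
clock: 23.08
position: [548.3, -61.7, 61.2]
eef_rot: [0.752, 0.659, -0.0, 0.001]
ft_force: [-0.7, -0.1, -1.1]
finger_gap: 29.7
finger_force: 25.0
```

```bash
python3 - <<'E'
from h import *
import pickle
p,y,s=pose();print(p,y,s["clock"],s["finger_gap"])
m=r.camera_model("wrist");im=r.snapshot("wrist");pickle.dump((m,im,p,y),open("w9.pkl","wb"))
print(endcheck(m,im,p,y))
plan(p,y,[547,-58.8,29],1.442,.6)
E
```

```text
[548.31384855 -61.72955215  61.21976766] 1.4394735780548156 23.0833 29.658335578377102
[np.float64(4.5), np.float64(4.5), np.float64(4.5), np.float64(4.5), np.float64(7.0)]
2 rows
[[0.6,0.07,-0.04,0.81,np.float64(-0.01)],[0.6,0.07,-0.04,0.8,np.float64(-0.02)]]
```

```bash
python3 - <<'E'
from h import *
import pickle
m,im,p,y=pickle.load(open("w9.pkl","rb"))
ex=np.array([np.cos(y),np.sin(y),0]);ey=np.array([np.sin(y),-np.cos(y),0]);h=cv2.cvtColor(im,cv2.COLOR_BGR2HSV)
for L in(66,70,72,74,75,76,77,78,79,80,81,82,84): u=proj(m,p+ex*L+[0,0,38.5],1)[0];print(L,u.round(1),h[int(round(u[1])),int(round(u[0]))])
cv2.imwrite("pics/w9.png",cv2.resize(im[60:280,170:400],(690,660))[:600])
E
```

```text
66 [281.5 145.8] [ 15 121 152]
70 [281.4 137.2] [ 16 127 150]
72 [281.4 132.9] [ 16 130 151]
74 [281.4 128.7] [ 16 128 151]
75 [281.4 126.5] [ 15 127 150]
76 [281.4 124.4] [ 15 128 143]
77 [281.4 122.2] [ 16 131 123]
78 [281.4 120.1] [ 15 160 113]
79 [281.4 117.9] [ 13 160 115]
80 [281.4 115.7] [143  24  43]
81 [281.4 113.6] [110  35  44]
82 [281.4 111.4] [83 23 44]
84 [281.4 107.1] [120  21  49]
```

View pics/w9.png

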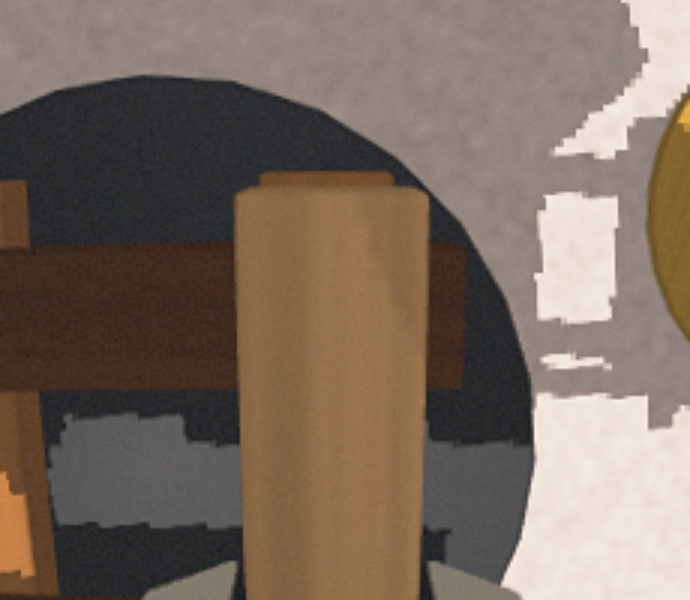

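Call:
servo_tool:
  deltas:
    - [0.6,0.03,-0.04,0.7,-0.01]
    - [0.6,0.02,-0.04,0.7,-0.01]
    - [0.6,0,0,0,0]
    - [0.6,0,0,0,0]
    - [0.6,0,0,0,0]

```text
clock: 23.55
position: [546.3, -60.4, 32.7]
eef_rot: [0.752, 0.66, -0.0, -0.0]
ft_force: [0.1, 0.2, -0.7]
finger_gap: 29.6
finger_force: 25.0
```

```bash
python3 - <<'E'
from h import *
p,y,s=pose();print(p,y,s["clock"],s["ft_force"],s["finger_gap"])
E
```

```text
[546.27388277 -60.40668305  32.70287872] 1.440510901562984 23.55 [ 0.08985204  0.15350009 -0.7212228 ] 29.627012512103704
```

Call:
servo_tool:
  deltas:
    - [0.6,0,0.02,0.1,0]
    - [0.6,0,0,0,0]
    - [0.6,0,0,0,0]

```text
clock: 23.8
position: [547.2, -60.1, 31.1]
eef_rot: [0.751, 0.66, 0.0, 0.0]
ft_force: [-0.4, -1.1, 4.1]
finger_gap: 29.6
finger_force: 25.0
```

```bash
python3 - <<'E'
from h import *
p,y,s=pose();print(p,y,s["clock"],s["ft_force"],s["finger_gap"])
plan([p[0],p[1],100],y,[440,165,220],1.6,-.3)
E
```

```text
[547.17694736 -60.14289432  31.11304325] 1.4413303499006278 23.8 [-0.42601709 -1.05338934  4.0653157 ] 29.624484769090135
12 rows
[[-0.3,0.87,-0.56,-0.5,np.float64(-0.13)],[-0.3,0.88,-0.55,-0.5,np.float64(-0.13)],[-0.3,0.89,-0.54,-0.5,np.float64(-0.13)],[-0.3,0.89,-0.53,-0.5,np.float64(-0.13)],[-0.3,0.9,-0.52,-0.5,np.float64(-0.13)],[-0.3,0.91,-0.51,-0.5,np.float64(-0.13)],[-0.3,0.91,-0.49,-0.5,np.float64(-0.13)],[-0.3,0.92,-0.48,-0.5,np.float64(-0.14)],[-0.3,0.93,-0.47,-0.5,np.float64(-0.13)],[-0.3,0.93,-0.46,-0.5,np.float64(-0.14)],[-0.3,0.94,-0.45,-0.5,np.float64(-0.13)],[-0.3,0.95,-0.43,-0.5,np.float64(-0.14)]]
```

Call:
servo_tool:
  deltas:
    - [-0.1,0,0,0,0]
    - [-0.1,0,0,0,0]
    - [-0.1,0,0,0,0]
    - [-0.1,0,0,0,0]
    - [-0.1,0,0,-0.8,0]
    - [-0.1,0,0,-1,0]
    - [-0.1,0,0,-1,0]
    - [-0.1,0,0,-0.7,0]

```text
clock: 24.47
position: [547.4, -59.3, 102.0]
eef_rot: [0.751, 0.66, 0.0, 0.0]
ft_force: [-0.3, 0.2, 0.6]
finger_gap: 50.5
finger_force: 0.0
```

Call:
servo_tool:
  deltas:
    - [-0.3,0.87,-0.56,-0.5,-0.13]
    - [-0.3,0.88,-0.55,-0.5,-0.13]
    - [-0.3,0.89,-0.54,-0.5,-0.13]
    - [-0.3,0.89,-0.53,-0.5,-0.13]
    - [-0.3,0.9,-0.52,-0.5,-0.13]
    - [-0.3,0.91,-0.51,-0.5,-0.13]
    - [-0.3,0.91,-0.5,-0.5,-0.13]
    - [-0.3,0.92,-0.48,-0.5,-0.14]
    - [-0.3,0.93,-0.47,-0.5,-0.13]
    - [-0.3,0.93,-0.46,-0.5,-0.14]
    - [-0.3,0.94,-0.45,-0.5,-0.13]
    - [-0.3,0.95,-0.43,-0.5,-0.14]

```text
clock: 25.47
position: [438.4, 167.3, 221.6]
eef_rot: [0.696, 0.718, 0.0, 0.0]
ft_force: [1.4, -0.5, -0.2]
finger_gap: 60.0
finger_force: 0.0
```

Call:
servo_tool:
  deltas:
    - [-0.3,0.5,0,0,0]
    - [-0.3,0,0,0,0]
    - [-0.3,0,0,0,0]

```text
clock: 25.72
position: [438.8, 176.3, 220.9]
eef_rot: [0.696, 0.718, 0.0, 0.0]
ft_force: [-0.2, 0.1, -1.2]
finger_gap: 59.6
finger_force: 0.0
```

```bash
python3 - <<'E'
from h import *
import pickle
p,y,s=pose();print(p,y,s["clock"])
m=r.camera_model("wrist");im=r.snapshot("wrist");pickle.dump((m,im),open("w10.pkl","wb"))
x=(423,298.8,10)
u=proj(m,np.array(x,float),1)[0]
for lo in((8,70,100),(5,60,60)):
    k=seg(im,u,lo,(25,255,255),130);ys,xs=np.where(k);print(u,k.sum(),(xs.min(),xs.max(),ys.min(),ys.max()))
    for F in(fitbar,fitz): f=F([(m,k,1)],[*x,1.64]);print(np.round(f[0],2),round(f[1],2))
q=f[0];plan(p,y,[q[0],q[1],30],q[3],-.3)
E
```

```text
[438.81362151 176.25630377 220.88286673] 1.6028527695704267 25.7167
[270.57302882  76.72111644] 3129 (np.int64(257), np.int64(283), np.int64(23), np.int64(145))
[422.55 290.31  11.53   1.61] 0.02
[422.5  290.42  10.     1.61] 0.26
[270.57302882  76.72111644] 3178 (np.int64(257), np.int64(283), np.int64(23), np.int64(145))
[422.44 290.08  10.96   1.61] 0.07
[422.41 290.15  10.     1.61] 0.16
10 rows
[[-0.3,0.57,-0.06,0.95,np.float64(-0.01)],[-0.3,0.57,-0.06,0.95,np.float64(-0.01)],[-0.3,0.57,-0.06,0.96,np.float64(-0.0)],[-0.3,0.57,-0.06,0.95,np.float64(-0.01)],[-0.3,0.57,-0.06,0.96,np.float64(-0.0)],[-0.3,0.57,-0.06,0.95,np.float64(-0.01)],[-0.3,0.57,-0.07,0.96,np.float64(-0.0)],[-0.3,0.58,-0.06,0.95,np.float64(-0.01)],[-0.3,0.57,-0.07,0.96,np.float64(-0.0)],[-0.3,0.58,-0.06,0.95,np.float64(-0.01)]]
```

Call:
servo_tool:
  deltas:
    - [-0.3,0.57,-0.06,0.95,0]
    - [-0.3,0.57,-0.06,0.95,0]
    - [-0.3,0.57,-0.06,0.95,0]
    - [-0.3,0.57,-0.06,0.95,0]
    - [-0.3,0.57,-0.06,0.95,0]
    - [-0.3,0.57,-0.06,0.95,-0.02]
    - [-0.3,0.57,-0.06,0.95,-0.02]
    - [-0.3,0.57,-0.06,0.95,-0.02]
    - [-0.3,0.57,-0.06,0.95,-0.02]
    - [-0.3,0.57,-0.06,0.95,0]
    - [-0.3,0,0,0,0]
    - [-0.3,0,0,0,0]

```text
clock: 26.77
position: [422.5, 287.9, 29.3]
eef_rot: [0.693, 0.72, -0.002, -0.0]
ft_force: [-1.0, 0.1, 0.6]
finger_gap: 59.9
finger_force: 0.0
```

```bash
python3 - <<'E'
from h import *
p,y,s=pose();print(p,y,s["clock"])
plan(p,y,[422.5,290.2,-19],1.61,-.3)
plan([422.5,290.2,62],1.61,[457.8,-47.2,62],1.44,.6)
E
```

```text
[422.47329093 287.91222749  29.34494902] 1.609037219911604 26.7667
3 rows
[[-0.3,0.04,0.0,0.81,np.float64(-0.0)],[-0.3,0.04,0.0,0.8,np.float64(-0.0)],[-0.3,0.03,0.01,0.81,np.float64(-0.01)]]
17 rows
[[0.6,-1.0,0.06,0.0,0.1],[0.6,-0.99,0.08,0.0,0.1],[0.6,-0.99,0.08,0.0,0.1],[0.6,-0.99,0.1,0.0,0.1],[0.6,-0.99,0.1,0.0,0.1],[0.6,-0.99,0.11,0.0,0.1],[0.6,-0.99,0.13,0.0,0.1],[0.6,-0.99,0.13,0.0,0.1],[0.6,-0.99,0.15,0.0,0.1],[0.6,-0.99,0.15,0.0,0.1],[0.6,-0.98,0.16,0.0,0.1],[0.6,-0.98,0.18,0.0,0.1]]
[[0.6,-0.98,0.18,0.0,0.1],[0.6,-0.98,0.2,0.0,0.1],[0.6,-0.98,0.2,0.0,0.1],[0.6,-0.98,0.21,0.0,0.1],[0.6,-0.97,0.23,0.0,0.1]]
```

Call:
servo_tool:
  deltas:
    - [-0.3,0.04,0,0.8,0]
    - [-0.3,0.04,0,0.8,0]
    - [-0.3,0.03,0,0.8,0]
    - [0.6,0,0,0,0]
    - [0.6,0,0,0,0]
    - [0.6,0,0,0,0]
    - [0.6,0,0,0,0]
    - [0.6,0,0,0,0]
    - [0.6,0,0,0,0]
    - [0.6,0,0,0,0]
    - [0.6,0,0,0,0]

```text
clock: 27.68
position: [424.2, 291.4, -16.4]
eef_rot: [0.694, 0.72, 0.001, 0.001]
ft_force: [-0.7, -1.1, 6.8]
finger_gap: 29.5
finger_force: 25.0
```

Call:
servo_tool:
  deltas:
    - [0.6,0,0,-0.8,0]
    - [0.6,0,0,-1,0]
    - [0.6,0,0,-1,0]
    - [0.6,-1,0.06,-1,0.1]
    - [0.6,-0.99,0.08,-0.2,0.1]
    - [0.6,-0.99,0.08,0,0.1]
    - [0.6,-0.99,0.1,0,0.1]
    - [0.6,-0.99,0.1,0,0.1]
    - [0.6,-0.99,0.11,0,0.1]
    - [0.6,-0.99,0.13,0,0.1]
    - [0.6,-0.99,0.13,0,0.1]
    - [0.6,-0.99,0.15,0,0.1]

```text
clock: 28.68
position: [441.7, 111.7, 62.8]
eef_rot: [0.725, 0.688, 0.0, 0.0]
ft_force: [0.2, -0.8, -0.5]
finger_gap: 29.4
finger_force: 25.0
```

Call:
servo_tool:
  deltas:
    - [0.6,-0.99,0.15,0,0.1]
    - [0.6,-0.98,0.16,0,0.1]
    - [0.6,-0.98,0.18,0,0.1]
    - [0.6,-0.98,0.18,0,0.1]
    - [0.6,-0.98,0.2,0,0.1]
    - [0.6,-0.98,0.2,0,0.1]
    - [0.6,-0.98,0.21,0,0.1]
    - [0.6,-0.97,0.23,0,0.1]
    - [0.6,0,0,0,0]
    - [0.6,0,0,0,0]
    - [0.6,0,0,0,0]

```text
clock: 29.6
position: [458.1, -45.6, 62.7]
eef_rot: [0.752, 0.659, 0.0, -0.0]
ft_force: [-0.5, -0.1, -0.7]
finger_gap: 29.5
finger_force: 25.0
```

```bash
python3 - <<'E'
from h import *
import pickle
p,y,s=pose();print(p,y,s["clock"],s["finger_gap"])
m=r.camera_model("wrist");im=r.snapshot("wrist");pickle.dump((m,im,p,y),open("w11.pkl","wb"))
ex=np.array([np.cos(y),np.sin(y),0]);ey=np.array([np.sin(y),-np.cos(y),0]);h=cv2.cvtColor(im,cv2.COLOR_BGR2HSV)
for L in np.arange(70,82,1): print(L,[h[int(round(u[1])),int(round(u[0]))].tolist() for u in (proj(m,p+ex*L+ey*k+[0,0,38.5],1)[0] for k in(-12,0,12))])
plan(p,y,[457.8,-47.2,33],1.441,.6)
E
```

```text
[458.1410081 -45.598753   62.6554991] 1.4390594668013104 29.6 29.478282042235637
70 [[15, 126, 146], [15, 131, 150], [15, 123, 141]]
71 [[16, 123, 145], [16, 126, 152], [14, 129, 140]]
72 [[16, 125, 145], [16, 131, 148], [16, 126, 142]]
73 [[15, 122, 146], [15, 123, 151], [16, 125, 143]]
74 [[16, 125, 139], [14, 126, 130], [16, 120, 138]]
75 [[16, 122, 123], [15, 135, 119], [18, 22, 57]]
76 [[120, 38, 47], [14, 155, 112], [150, 6, 43]]
77 [[126, 32, 40], [14, 118, 78], [135, 20, 50]]
78 [[175, 20, 78], [125, 30, 51], [120, 30, 51]]
79 [[11, 35, 146], [135, 11, 45], [105, 23, 44]]
80 [[10, 37, 151], [165, 23, 44], [135, 11, 47]]
81 [[9, 34, 144], [114, 28, 46], [100, 15, 50]]
2 rows
[[0.6,-0.04,0.0,0.74,np.float64(-0.01)],[0.6,-0.04,-0.01,0.74,np.float64(-0.01)]]
```

Call:
servo_tool:
  deltas:
    - [0.6,-0.04,0,0.7,-0.01]
    - [0.6,-0.04,0,0.75,-0.01]
    - [0.6,0,0,0,0]
    - [0.6,0,0,0.08,0]
    - [0.6,0,0,0,0]
    - [0.6,0,0,0,0]

```text
clock: 30.15
position: [458.0, -46.9, 32.2]
eef_rot: [0.751, 0.66, 0.0, -0.0]
ft_force: [0.6, -0.8, -2.0]
finger_gap: 29.4
finger_force: 25.0
```

```bash
python3 - <<'E'
from h import *
p,y,s=pose();print(p,y,s["clock"],s["ft_force"],s["finger_gap"])
E
```

```text
[457.96391342 -46.91571367  32.24203271] 1.4422871663390586 30.15 [ 0.56712475 -0.83539051 -1.99117835] 29.370734074013924
```

Call:
servo_tool:
  deltas:
    - [0.6,0,0,0.08,0]
    - [0.6,0,0,0,0]
    - [-0.1,0,0,0,0]
    - [-0.1,0,0,0,0]
    - [-0.1,0,0,0,0]
    - [-0.1,0,0,0,0]
    - [-0.1,0,0,-0.8,0]
    - [-0.1,0,0,-1,0]
    - [-0.1,0,0,-1,0]
    - [-0.1,0,0,-0.7,0]

```text
clock: 30.98
position: [458.4, -47.5, 101.5]
eef_rot: [0.751, 0.66, 0.0, 0.0]
ft_force: [0.4, 0.6, -0.0]
finger_gap: 50.3
finger_force: 0.0
```

Call:
servo_tool:
  deltas:
    - [-1,-0.65,0.85,-0.95,0]
    - [-1,-0.65,0.85,-0.95,0]
    - [-1,-0.65,0.85,-0.95,0]
    - [-1,-0.65,0.85,-0.95,0]
    - [-1,-0.65,0.85,-0.95,0]
    - [-1,-0.65,0.85,-0.95,0]
    - [-1,-0.65,0.85,-0.95,0]
    - [-1,0,0,0,0]
    - [-1,0,0,0,0]
    - [-1,0,0,0,0]

```text
clock: 31.82
position: [563.3, -152.7, 232.4]
eef_rot: [0.751, 0.66, -0.0, -0.001]
ft_force: [-0.2, 0.3, -0.9]
finger_gap: 91.5
finger_force: 0.0
```

```bash
python3 - <<'E'
from h import *
import pickle
p,y,s=pose();print(p,y,s["clock"],s["finger_gap"])
m=r.camera_model("wrist");im=r.snapshot("wrist");pickle.dump((m,im),open("w12.pkl","wb"));cv2.imwrite("pics/w12.png",im)
for x in((457.8,-47.2,60),(547,-58.8,60)):
    u=proj(m,np.array(x,float),1)[0];k=seg(im,u,(10,60,95),(25,255,255),150)
    ys,xs=np.where(k);print(u.round(),k.sum(),(xs.min(),xs.max(),ys.min(),ys.max()))
    for F in(fitbar,fitz): f=F([(m,k,1)],[*x,1.44]);print(np.round(f[0],2),round(f[1],2))
D=r.regions_of("candle","wrist");
for d in D[:4]: print(np.round(d["at"],1),round(d["conf"],2),d["pixels"].sum())
print([(np.round(d["at"],1),round(d["conf"],2)) for d in r.tip_of("candle","wrist")])
print(proj(m,np.array([[688,-8,0],[688,-8,78.]]),1))
for q in((687,-8,78),(700,-5,78)): 
    u=proj(m,np.array(q,float),1)[0]; print(cv2.cvtColor(im,cv2.COLOR_BGR2HSV)[int(u[1]),int(u[0])])
m2,i2=pickle.load(open("w2.pkl","rb"))
print("w2 hsv top/side/plate",[cv2.cvtColor(i2,cv2.COLOR_BGR2HSV)[v,u].tolist() for u,v in((440,80),(412,75),(400,50),(415,105),(450,60))])
E
```

```text
[ 563.31068817 -152.68230583  232.35185156] 1.441164845535916 31.8167 91.5287711125447
[176. 106.] 3948 (np.int64(160), np.int64(198), np.int64(40), np.int64(172))
[456.38 -48.45  62.13   1.44] 0.03
[455.73 -48.33  60.     1.44] 0.42
[255. 102.] 4029 (np.int64(194), np.int64(269), np.int64(34), np.int64(170))
[544.31 -62.    67.23   1.37] 1.64
[543.74 -61.82  60.     1.37] 1.72
[363.4  53.7] 0.71 4981
[(array([364.3,  53.2]), 0.75), (array([174.8, 107.1]), 0.51)]
[[362.09291405  53.89033636]
 [379.45924717  42.84941452]]
[ 21  46 233]
[ 21  48 229]
w2 hsv top/side/plate [[20, 49, 232], [21, 53, 129], [20, 175, 186], [19, 179, 189], [21, 50, 229]]
```

```bash
python3 - <<'E'
from h import *
import pickle
rs=[]
for f,s in(("w2.pkl",(440,80)),("w12.pkl",(379,43))):
    m,im=pickle.load(open(f,"rb"))
    k=seg(im,s,(16,35,190),(30,90,255),50);k=cv2.morphologyEx(k.astype(np.uint8),cv2.MORPH_CLOSE,np.ones((9,9)));M=mom(k>0);rs.append(ray(m,M[:2],1));ys,xs=np.where(k)
    print(f,M[:2],k.sum(),xs.min(),xs.max(),ys.min(),ys.max(),"at z78",onplane(m,M[:2],78,1).round(1))
    c=cv2.findContours(k,0,1)[0];c=max(c,key=len)[:,0]; P=np.array([onplane(m,u,78,1)[:2] for u in c]);g=least_squares(lambda t:np.hypot(*(P-t[:2]).T)-t[2],[690,-5,28],loss='soft_l1');print("circle",g.x.round(2))
    k2=seg(im,onw if 0 else proj(m,np.array([688-45,-8,8.]),1)[0],(14,120,60),(26,255,255),70);c=cv2.findContours(k2.astype(np.uint8),0,1)[0];c=cv2.convexHull(max(c,key=len))[:,0];P=np.array([onplane(m,u,8,1)[:2] for u in c if u[1]>1]);g=least_squares(lambda t:np.hypot(*(P-t[:2]).T)-t[2],[690,-5,52],loss='soft_l1');print("plate",g.x.round(2),k2.sum())
print("tri",tri(rs).round(2))
m,im=pickle.load(open("w12.pkl","rb"))
x=(547,-58.8,60);k=seg(im,proj(m,np.array(x,float),1)[0],(10,60,95),(25,255,255),150);k=cv2.morphologyEx(k.astype(np.uint8),cv2.MORPH_OPEN,np.ones((19,19)))
k=seg(cv2.merge([k*255]*3),proj(m,np.array(x,float),1)[0],(0,0,200),(180,255,255),150)
for F in(fitbar,fitz): f=F([(m,k,1)],[*x,1.44]);print(k.sum(),np.round(f[0],2),round(f[1],2))
E
```

```text
w2.pkl [442.5233711   73.03541076] 1412 423 462 51 95 at z78 [689.2  -9.8  78. ]
circle [690.04  -9.56  26.71]
plate [688.67  -9.57  51.29] 2032
w12.pkl [380.61139028  44.06476829] 1791 357 404 20 67 at z78 [689.1  -9.4  78. ]
circle [689.73  -9.07  26.65]
plate [688.8   -9.33  51.05] 2310
tri [688.76  -9.73  78.94]
3450 [546.01 -58.88  55.43   1.44] 0.25
3450 [546.35 -59.02  60.     1.44] 0.95
```

```bash
python3 - <<'E'
from h import *
p,y,s=pose();print(p,y,s["clock"])
plan(p,y,[689.1,-9.5,120],1.44,-1)
E
```

```text
[ 563.03745717 -152.36050182  232.29069238] 1.4421764055824582 31.9667
8 rows
[[-1,0.99,0.67,0.7,np.float64(0.0)],[-1,0.99,0.67,0.7,np.float64(0.0)],[-1,0.99,0.67,0.7,np.float64(0.0)],[-1,0.98,0.66,0.7,np.float64(0.0)],[-1,0.99,0.67,0.7,np.float64(0.01)],[-1,0.98,0.66,0.7,np.float64(0.0)],[-1,0.99,0.67,0.71,np.float64(0.01)],[-1,0.99,0.66,0.7,np.float64(0.0)]]
```

Call:
servo_tool:
  deltas:
    - [-1,0.99,0.67,0.6,0]
    - [-1,0.99,0.67,0.6,0]
    - [-1,0.99,0.67,0.6,0]
    - [-1,0.98,0.66,0.6,0]
    - [-1,0.99,0.67,0.8,0]
    - [-1,0.98,0.66,0.8,0]
    - [-1,0.99,0.67,0.8,0]
    - [-1,0.99,0.66,0.8,0]
    - [-1,0,0,0,0]
    - [-1,0,0,0,0]
    - [-1,0,0,0,0]

```text
clock: 32.88
position: [689.7, -10.8, 121.1]
eef_rot: [0.751, 0.66, -0.001, -0.0]
ft_force: [-0.0, -0.4, 0.8]
finger_gap: 92.0
finger_force: 0.0
```

```bash
python3 - <<'E'
from h import *
p,y,s=pose();print(p,y,s["clock"])
m=r.camera_model("wrist");im=r.snapshot("wrist");cv2.imwrite("pics/w13.png",im)
u=proj(m,np.array([689.1,-9.5,78]),1)[0];k=seg(im,u,(16,35,190),(30,90,255),90);M=mom(cv2.morphologyEx(k.astype(np.uint8),cv2.MORPH_CLOSE,np.ones((9,9)))>0);print(u,M[:2],k.sum(),onplane(m,M[:2],78,1))
plan(p,y,[689.1,-9.5,29],1.44,-1)
E
```

```text
[689.68811797 -10.75849237 121.06676687] 1.4414313738868854 32.8833Traceback (most recent call last):
  File "<stdin>", line 4, in <module>
  File "h.py", line 65, in seg
    i=min(ok,key=lambda i:np.abs(yx(l==i)-[v,u]).sum(1).min()); return l==i
ValueError: min() iterable argument is empty
```

Call:
servo_tool:
  deltas:
    - [-1,0.03,-0.03,0.8,0]
    - [-1,0.03,0,0.8,0]
    - [-1,0,0,0.8,0]
    - [-1,0,0,0.7,0]
    - [-1,0,0,0.4,0]
    - [-1,0,0,0,0]
    - [-1,0,0,0,0]

```text
clock: 33.52
position: [689.7, -9.5, 51.1]
eef_rot: [0.752, 0.66, -0.0, -0.0]
ft_force: [0.4, -0.8, 0.3]
finger_gap: 91.6
finger_force: 0.0
```

Call:
servo_tool:
  deltas:
    - [-1,0,-0.02,0.4,0]
    - [-1,0,0,0.4,0]
    - [-1,0,0,0.25,0]
    - [-1,0,0,0,0]

```text
clock: 33.85
position: [688.5, -9.4, 28.8]
eef_rot: [0.751, 0.66, -0.001, -0.001]
ft_force: [-1.1, -0.1, -1.0]
finger_gap: 91.7
finger_force: 0.0
```

Call:
servo_tool:
  deltas:
    - [0.3,0,0,0,0]
    - [0.3,0,0,0,0]
    - [0.3,0,0,0,0]
    - [0.3,0,0,0,0]
    - [0.3,0,0,0,0]
    - [0.3,0,0,0,0]
    - [0.3,0,0,0,0]
    - [0.3,0,0,0,0]
  grip_force: 30

```text
clock: 34.52
position: [689.8, -9.3, 30.6]
eef_rot: [0.752, 0.66, 0.0, 0.0]
ft_force: [0.0, -0.2, 0.7]
finger_gap: 55.3
finger_force: 30.0
```

```bash
python3 - <<'E'
from h import *
p,y,s=pose();print(p,y,s["clock"],s["finger_gap"],s["ft_force"])
E
```

```text
[689.80504564  -9.28010062  30.56502109] 1.4408048072327184 34.5167 55.25472422024518 [ 0.04003465 -0.15351507  0.68096869]
```

Call:
servo_tool:
  deltas:
    - [0.3,0,0,-0.3,0]
    - [0.3,0,0,-0.7,0]
    - [0.3,0,0,-1,0]
    - [0.3,0,0,-1,0]
    - [0.3,0,0,-1,0]
    - [0.3,-0.1,-0.3,-0.7,0]
    - [0.3,-0.2,-0.5,-0.3,0]
    - [0.3,-0.34,-0.9,0,0]
    - [0.3,-0.34,-0.9,0,0]
    - [0.3,-0.34,-0.9,0,0]
    - [0.3,-0.34,-0.9,0,0]
    - [0.3,-0.34,-0.9,0,0]

```text
clock: 35.52
position: [577.7, -35.5, 130.9]
eef_rot: [0.752, 0.66, -0.0, 0.0]
ft_force: [-0.1, -0.3, -2.6]
finger_gap: 55.1
finger_force: 30.0
```

Call:
servo_tool:
  deltas:
    - [0.3,-0.34,-0.9,0,0]
    - [0.3,-0.34,-0.9,0,0]
    - [0.3,-0.34,-0.9,0,0]
    - [0.3,-0.2,-0.6,0,0]
    - [0.3,-0.1,-0.3,0,0]
    - [0.3,0,0,0,0]
    - [0.3,0,0,0,0]
    - [0.3,0,0,0,0]

```text
clock: 36.18
position: [505.7, -51.7, 130.8]
eef_rot: [0.751, 0.66, 0.001, 0.0]
ft_force: [-0.0, -0.0, -2.2]
finger_gap: 55.6
finger_force: 30.0
```

```bash
python3 - <<'E'
from h import *
p,y,s=pose();print(p,y,s["clock"],s["finger_gap"],s["ft_force"])
plan(p,y,[502.2,-53.1,103],1.44,.3)
E
```

```text
[505.67177599 -51.74420624 130.84318651] 1.4409797236941735 36.1833 55.62607653150125 [-0.00822243 -0.03393014 -2.21041271]
2 rows
[[0.3,-0.04,-0.08,0.7,np.float64(0.0)],[0.3,-0.05,-0.08,0.69,np.float64(0.01)]]
```

Call:
servo_tool:
  deltas:
    - [0.3,-0.05,-0.08,0.5,0]
    - [0.3,-0.04,-0.08,0.5,0]
    - [0.3,0,0,0.35,0]
    - [0.3,0,0,0,0]
    - [0.3,0,0,0,0]
    - [0.3,0,0,0,0]

```text
clock: 36.68
position: [501.1, -53.1, 103.1]
eef_rot: [0.751, 0.66, -0.0, -0.0]
ft_force: [-0.6, 0.0, -2.2]
finger_gap: 55.2
finger_force: 30.0
```

Call:
servo_tool:
  deltas:
    - [0.3,0,0,0.1,0]
    - [0.3,0,0,0,0]
    - [0.3,0,0,0,0]

```text
clock: 36.93
position: [501.2, -53.4, 101.4]
eef_rot: [0.752, 0.66, 0.0, 0.0]
ft_force: [0.0, -0.5, -1.3]
finger_gap: 55.1
finger_force: 30.0
```

```bash
python3 - <<'E'
from h import *
p,y,s=pose();print(p,y,s["clock"],s["finger_gap"],s["ft_force"])
E
```

```text
[501.17300386 -53.38363052 101.43025291] 1.4407689962304209 36.9333 55.13886833799482 [ 0.03848369 -0.49132018 -1.3443285 ]
```

Call:
servo_tool:
  deltas:
    - [0.3,0,0,0.06,0]
    - [0.3,0,0,0,0]
    - [0.3,0,0,0,0]

```text
clock: 37.18
position: [501.5, -53.4, 100.5]
eef_rot: [0.752, 0.66, 0.0, 0.0]
ft_force: [0.2, 0.2, 1.5]
finger_gap: 55.5
finger_force: 30.0
```

Call:
servo_tool:
  deltas:
    - [0.3,0,0,0.04,0]
    - [0.3,0,0,0,0]
    - [0.3,0,0,0,0]

```text
clock: 37.43
position: [501.6, -53.5, 100.4]
eef_rot: [0.752, 0.66, 0.0, 0.001]
ft_force: [-2.1, 0.5, 8.3]
finger_gap: 55.3
finger_force: 30.0
```

Call:
servo_tool:
  deltas:
    - [-1,0,0,-0.04,0]
    - [-1,0,0,0,0]
    - [-1,0,0,0,0]
    - [-1,0,0,0,0]
    - [-1,0,0,0,0]
    - [-1,0,0,0,0]
    - [-1,0,0,-0.5,0]
    - [-1,0,0,-1,0]
    - [-1,0,0,-1,0]
    - [-1,0,0,-1,0]
    - [-1,0,0,-1,0]
    - [-1,0,0,-1,0]

```text
clock: 38.43
position: [501.1, -53.1, 211.8]
eef_rot: [0.751, 0.66, 0.0, 0.0]
ft_force: [0.2, 0.2, 0.9]
finger_gap: 92.0
finger_force: 0.0
```

Call:
servo_tool:
  deltas:
    - [-1,-0.5,0,-1,0]
    - [-1,-1,0,-0.5,0]
    - [-1,-1,0,0,0]
    - [-1,-1,0,0,0]
    - [-1,-1,0,0,0]
    - [-1,-1,0,0,0]
    - [-1,0,0,0,0]
    - [-1,0,0,0,0]
    - [-1,0,0,0,0]

```text
clock: 39.18
position: [487.0, -161.4, 240.5]
eef_rot: [0.751, 0.66, 0.0, -0.0]
ft_force: [-0.3, -0.0, 0.1]
finger_gap: 91.9
finger_force: 0.0
```

```bash
python3 - <<'E'
from h import *
import pickle
p,y,s=pose();print(p,y,s["clock"],s["finger_gap"])
m=r.camera_model("wrist");im=r.snapshot("wrist");cv2.imwrite("pics/end.png",im);pickle.dump((m,im),open("w14.pkl","wb"))
u=proj(m,np.array([502,-53,148.]),1)[0];h=cv2.cvtColor(im,cv2.COLOR_BGR2HSV);print(u,h[int(u[1]),int(u[0])])
k2=seg(im,proj(m,np.array([502,-94,78.]),1)[0],(14,135,50),(28,255,255),100);c=max(cv2.findContours(k2.astype(np.uint8),0,1)[0],key=len);c=cv2.convexHull(c)[:,0]
P=np.array([onplane(m,v,78,1)[:2] for v in c if v[1]>1]);g=least_squares(lambda t:np.hypot(*(P-t[:2]).T)-t[2],[502,-53,52],loss='soft_l1');print("plate z78",g.x.round(2),k2.sum(),np.abs(g.fun).mean())
k=seg(im,u,(16,35,150),(30,110,255),60);M=mom(k);print("top",M[:2],k.sum(),onplane(m,M[:2],148,1))
for c,a in(("top",r.snapshot("top")),("scene",r.snapshot("scene"))):
    cv2.imwrite(f"pics/end_{c}.png",a)
    for l in("candle","votive1","tumbler","goblet"): print(c,l,[(np.round(d["at"]),round(d["conf"],2)) for d in r.regions_of(l,c)][:3])
E
```

```text
[ 487.00970187 -161.36592449  240.52044441] 1.4415060546705691 39.1833 91.87457491455069
[281.78180888  78.7818052 ] [85 67 23]
plate z78 [501.16 -53.41  52.22] 4034 0.20689150590173694Traceback (most recent call last):
  File "<stdin>", line 8, in <module>
  File "h.py", line 65, in seg
    i=min(ok,key=lambda i:np.abs(yx(l==i)-[v,u]).sum(1).min()); return l==i
ValueError: min() iterable argument is empty
```

```bash
python3 - <<'E'
from h import *
import pickle
m,im=pickle.load(open("w14.pkl","rb"));g=cv2.cvtColor(cv2.GaussianBlur(im,(3,3),0),cv2.COLOR_BGR2HSV);b=-.129
ex=np.array([np.cos(b),np.sin(b),0]);ey=np.array([-np.sin(b),np.cos(b),0]);B=np.array([502.4,-53,0.])
for k in(-45,45): # near ends of pale bars (top z 70)
    P=[B+ex*k-ey*L+[0,0,70] for L in range(66,86,2)];print("pale",k,[(L,g[tuple(proj(m,q,1)[0].round().astype(int)[::-1])].tolist()) for L,q in zip(range(66,86,2),P)])
for s in(-1,1):
    print("dark near, end",s,[(L,g[tuple(proj(m,B-ey*45+ex*s*L+[0,0,50],1)[0].round().astype(int)[::-1])].tolist()) for L in range(66,84,2)])
for c,a in(("top",r.snapshot("top")),("scene",r.snapshot("scene"))):
    for l in("votive1","tumbler","goblet"): print(c,l,[(np.round(d["at"]),round(d["conf"],2)) for d in r.regions_of(l,c)][:3])
E
```

```text
pale -45 [(66, [15, 129, 117]), (68, [16, 132, 190]), (70, [15, 130, 198]), (72, [16, 133, 199]), (74, [15, 131, 194]), (76, [13, 68, 153]), (78, [12, 35, 202]), (80, [11, 37, 207]), (82, [10, 36, 204]), (84, [11, 38, 202])]
pale 45 [(66, [15, 133, 198]), (68, [15, 133, 198]), (70, [16, 132, 197]), (72, [15, 133, 198]), (74, [15, 123, 186]), (76, [10, 43, 160]), (78, [11, 38, 201]), (80, [10, 37, 201]), (82, [10, 36, 198]), (84, [11, 38, 203])]
dark near, end -1 [(66, [10, 138, 50]), (68, [10, 128, 50]), (70, [10, 130, 51]), (72, [10, 132, 52]), (74, [10, 118, 52]), (76, [173, 16, 63]), (78, [6, 15, 84]), (80, [10, 30, 126]), (82, [10, 37, 199])]
dark near, end 1 [(66, [10, 138, 48]), (68, [10, 138, 50]), (70, [10, 138, 50]), (72, [10, 128, 50]), (74, [10, 130, 47]), (76, [8, 74, 38]), (78, [170, 16, 48]), (80, [9, 32, 126]), (82, [10, 36, 183])]
top votive1 [(array([213., 157.]), 0.58)]
top tumbler [(array([429., 185.]), 0.88)]
top goblet [(array([130., 219.]), 0.56)]
scene votive1 [(array([257., 302.]), 0.96), (array([184., 203.]), 0.55)]
scene tumbler [(array([192., 139.]), 0.67), (array([255., 301.]), 0.33)]
scene goblet [(array([365., 325.]), 0.66)]
```

All ends lie within about 1 mm of 75, the plate is centred and level, and the bystanders haven't moved.

```bash
python3 -c "
from bench import r
print(r.job_done())"
```

```text
the job is handed in; nothing more can be done
None
```

The candle riser is built and handed in at about 40 s: dark slats, then pale slats, with the candle upright in the middle, each within about 2 mm in the last camera checks, and the glasses and votive lights unmoved.

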